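# Gauge a clamp cylinder's stroke end with a depth rod

## Robot

A 7-joint arm with a two-finger parallel gripper is mounted at the origin on the work surface. World frame = base frame: x ahead of the robot, y to its left, z up, the work surface at z = 0. Lengths are in m, angles in rad, forces in N, time in s.
With the tool pointing down it reaches from about 0.425 to 0.875 m from the base axis. Payload 4.7 kg.
Tool frame: the origin (TCP) lies midway between the tips of the shut fingers; the grasp point (between the pads) lies 19 mm behind it (r.grip_depth is the distance from the TCP to the grasp point, in m); x points along the fingers, y is the direction in which the jaws open and shut, and the axes are right-handed (so a half turn about x gives the same grasp; the last joint's range is limited). The gripper opens to 87 mm and grips with 3 to 60 N. Pads are 19 mm wide; open, the fingers measure 117 mm over their backs; the gripper's body (75 mm by 190 mm) begins 51 mm behind the grasp point.
Start: joints at [-1.242, 0.321, -0.07, 1.45, 0.023, 1.371, -0.057], TCP at [0.201, 0.618, 0.223] pointing down, gripper open.
Joint ranges: [-2.86, 2.86], [-0.3, 2.09], [-1.38, 1.24], [0.06, 2.45], [-1.56, 4.7], [0.09, 2.05], [-2.69, 2.69]. Speed limits (rad/s): [2.57, 2.57, 3.14, 3.14, 3.14, 3.14, 3.14].

## Interface

Orientations are given as a 3x3 rotation matrix whose columns are the frame's x, y, z axes.
In Python, from workcell import r, eyes gives the robot as it stands.
- The arm moves only by the shell command python3 -m crank 'ROWS' [FORCE]. ROWS is JSON, a list of rows, each an object of numbers: "rx", "ry", "rz": the turn, a rotation vector about the tool's x, y, z in rad; "x", "y", "z": the shift along the tool's x, y, z in m; "claw": the finger opening in m, from 0 to 0.087. A call has 1 to 8 rows; each row is the pose to reach, as a shift and turn from the pose commanded when the call began, along the tool's axes at that moment; what a row does not reach only later rows make up. A row lasts 1/8 s, in which the tool goes at most 62.5 mm and 10.7 degrees, less where a joint would pass 70% of its speed; a pose out of reach is approached as far as the arm can. A call with a gripper value outside its range is refused whole. The fingers move at their own pace and stop on an object; FORCE is the grip in N (left out, the last holds). Time passes only in rows, so rows that repeat a pose let the fingers close. It gives the time, the measured TCP pose, the force and the opening at its end, in the units of the state.
- r.sense(): the state, without advancing time (a new reading comes with each control period).
- eyes.snapshot(name): name is "side" or "top" or "wrist"; returns the picture (420x560x3 uint8, blue, green, red); there is no depth.
- eyes.camera_model(name): a dict with "mtx" (3x3 intrinsics, pixels), "eye" and "orientation" of the camera in the world. Camera axes: x right, y down, z forward; pixel columns grow to the right and rows downward; lengths in m; the calibration is good to about 2 mm. A picture is of the moment at which its call begins: read the wrist's pose just before it. camera_model takes no time and is no camera call; for the wrist camera it gives the pose at the moment of the call.
- r.hand_in(): hands the job in, once; it reports no verdict.
The state is a dict: "clock": time; "joints": joint angles; "qvel": joint speeds; "joint_torque": joint torques, N m; "ee_pos": TCP position; "eef_rot": TCP orientation; "wrist_force": force on the tool from outside, world axes, zero at the start; "torque": the same for the moment, N m; "opening": finger opening in m.
Only numpy, scipy, OpenCV 4.12 (cv2) and the standard library are available. Lean on these libraries where they do the work, as an engineer would, in place of code of your own. Each camera call takes 0.05 s, during which the arm holds its last target.

## Task

Take the depth rod from its blue stand and push it down the bore of the black clamp cylinder: the piston inside drags at about 5 N, so keep going until it is firmly home on its end stop, with a steady push of about 15 N and never more than 25 N. Leave the rod standing there on its own, read how far its tip went in below the block's top, and set the yellow cursor on the rule to that depth in millimetres. Leave everything else where it is.

Things in the scene. Friction and masses are not known exactly. Their poses are not given: they have to be found in the camera images.
- rod_grip (a point): centre of the red round grip (20 mm in diameter, 44 mm tall) of the loose steel depth rod, about 0.26 kg, standing upright in its stand. Below the grip: a flange (34 mm diameter, 6 mm thick, underside 28 mm below this point), then the straight shaft, 14 mm in diameter, 100 mm from flange to tip, with black rings every 10 mm. z runs up the rod.
- rod: the same depth rod as a whole: origin at the centre of its flat lower end, the tip (8 mm across, coned out to 14 mm within 4 mm), 128 mm below the grip's centre; z runs up along the rod.
- stand: fixed blue stand, 70 x 70 x 45 mm, origin under its centre; at the start the rod stands in its 16.5 mm hole, the tip 38 mm below its top.
- bore_mouth (a point): centre of the bore's mouth in the top face of the black cylinder block, 92 mm above the bench, with four 4 mm high screw heads at the corners; z up. The vertical bore is 15.5 mm in diameter with a 2 mm chamfer. The reading is the depth of the rod's tip below this point when the rod is left standing home: 100 mm less the gap between block top and flange.
- cylinder: the black cylinder block, 70 x 70 x 80 mm, fixed; origin at its underside's centre, 80 mm below the bore's mouth; z up. In the bore sits a brass piston, at first 10 to 60 mm down; its seal drags: it gives way at about 5 N, slides down ahead of the rod and stays where left, for 8 to 22 mm more, until it meets its end stop.
- foot: fixed aluminium base plate (200 x 140 x 12 mm) under the block; origin on the bench, under the bore. It carries the piston's end stop inside the bore, 33 to 67 mm below the mouth, differing from run to run (this pose does not tell it). The stop is firm: it gives 1 mm per 6 N, at most 6 mm, and springs back when let go.
- rule: the fixed aluminium setting rule lying on the bench (160 mm along its x, 56 mm wide, 12 mm thick), origin at the centre of its underside. Its x points along the scale, from the zero mark at x = -40 mm (the end with the red bar, nearest the robot) to the 80 mm mark at x = +40 mm; a tick every 10 mm, longer ones at 0 and 50 mm.
- cursor (a joint): setting of the cursor along the rule: distance from the zero mark, 0 to 0.08 m, growing along the rule's x (away from the robot). A stiff slide (about 3 N) that stays where it is left; it starts between 0 and 0.015.
- cursor_tab (a point): centre of the cursor's upright yellow tab: 12 mm along the rule, 24 mm across it, 36 mm tall, its top 58 mm above the bench, on a black carriage (24 x 26 x 10 mm) on the rule; the red index line lies under the tab's centre. Axes as the rule's.
- bolt_a: bystander: a bolt, 22 mm head down, 42 mm tall, standing on the base plate near a corner; origin under its head.
- bolt_b: bystander: a bolt, 22 mm head down, 42 mm tall, standing on the base plate near another corner; origin under its head.
- bolt_c: bystander: a bolt, 22 mm head down, 42 mm tall, standing on the bench; origin under its head.
- socket: bystander: a steel wrench socket, 24 mm in diameter, 30 mm tall, on the bench; origin under its centre.
- hammer: bystander: a hammer lying on the bench at the robot's right; origin beneath it.
- torque_wrench: bystander: a torque wrench 360 mm long, lying across the bench beyond the fixture; origin beneath its middle.
- spray_can: bystander: an upright can, 60 mm in diameter, 190 mm tall; origin under its centre.
There are look-alikes about, which are no part of the job. Of the things like the rod, leave any that is purple; of the rest the smaller one is meant.

How it is judged:
By the outcome, as a careful person would: the job done as asked, in the order asked, and still so for the second after the job is handed in, with the robot touching nothing.
It also fails if it takes over 58 s, if anything falls off the work surface, if the arm or the gripper's body presses on something with over 40 N, if the wrist force passes 120 N, or if a joint passes its speed limit or range.

## Working session

There is one attempt and no reset: what is moved stays moved. The work goes in short steps, Python scripts to look and compute and a shell command to move; the robot and the scene stay as the last step left them, time stands still between calls to the robot, and variables do not carry over. Pictures are saved under pics/ and viewed, and the job is handed in when it is done.

```bash
ls; mkdir -p pics; python3 - <<'E'
from workcell import r, eyes
import cv2,numpy as np
s=r.sense(); print(s['clock'],s['ee_pos'],np.round(s['eef_rot'],3).tolist(),s['opening'],r.grip_depth,s['wrist_force'])
for n in ['side','top','wrist']:
    m=eyes.camera_model(n); print(n,np.round(m['mtx'],1).tolist(),np.round(m['eye'],3),np.round(m['orientation'],3).tolist())
    cv2.imwrite(f'pics/{n}0.png',eyes.snapshot(n))
E
```

```text
pics
0.0 [0.20114094 0.61749943 0.22141872] [[-0.001, 0.31, 0.951], [-0.002, 0.951, -0.31], [-1.0, -0.002, 0.0]] 0.08712138792599969 0.0187 [-0.10886291 -0.30035716 -0.55075768]
side [[502.8, 0.0, 278.5], [0.0, 502.8, 210.8], [0.0, 0.0, 1.0]] [ 0.159 -1.014  0.815] [[0.925, -0.191, 0.328], [-0.379, -0.502, 0.777], [0.016, -0.843, -0.537]]
top [[434.9, 0.0, 279.7], [0.0, 434.9, 218.0], [0.0, 0.0, 1.0]] [ 0.317 -0.004  1.387] [[0.088, -0.973, 0.213], [-0.996, -0.087, 0.018], [0.001, -0.214, -0.977]]
wrist [[326.9, 0.0, 280.0], [0.0, 326.9, 207.5], [0.0, 0.0, 1.0]] [0.123 0.643 0.384] [[0.31, 0.908, 0.283], [0.951, -0.295, -0.094], [-0.002, 0.298, -0.955]]
```

View pics/side0.png

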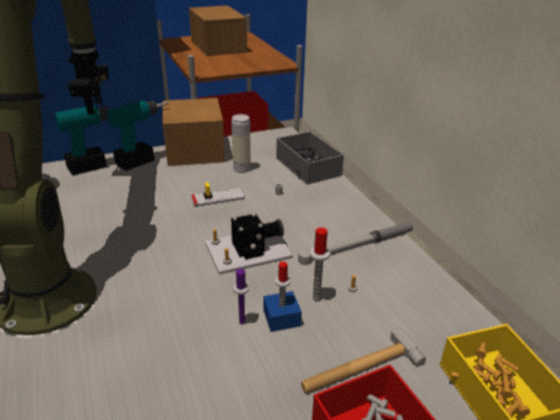

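View pics/top0.png

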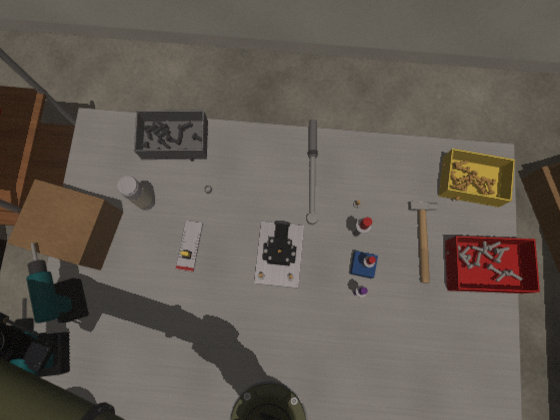

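View pics/wrist0.png

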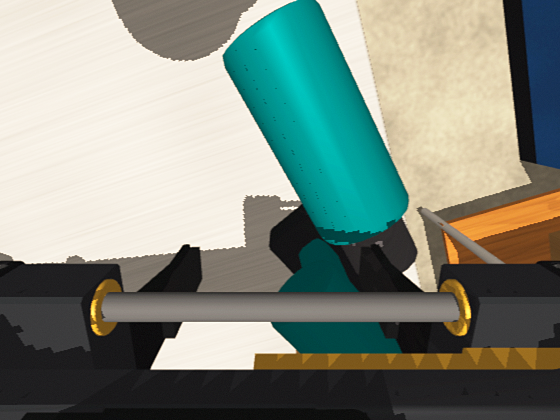

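The side view shows the rod in the blue stand (about 283,272), with the purple and the tall red look-alikes beside it. The block is near (250,235) and the cursor near (207,188). I'll zoom in next.

```bash
cat > h.py <<'E'
import numpy as np,cv2
from workcell import r,eyes
def ray(m,u,v):
    d=np.asarray(m['orientation'])@np.linalg.inv(m['mtx'])@np.array([u,v,1.]); return np.asarray(m['eye']),d/np.linalg.norm(d)
def plane(m,u,v,z):
    e,d=ray(m,u,v); return e+d*(z-e[2])/d[2]
def tri(m1,p1,m2,p2):
    a,d=ray(m1,*p1); b,e=ray(m2,*p2)
    A=np.c_[d,-e]; t=np.linalg.lstsq(A,b-a,rcond=None)[0]
    P,Q=a+t[0]*d,b+t[1]*e; return (P+Q)/2,np.linalg.norm(P-Q)
def proj(m,P):
    c=np.asarray(m['orientation']).T@(np.asarray(P)-m['eye']); p=np.asarray(m['mtx'])@c; return p[:2]/p[2]
def blobs(mask,mn=8):
    n,l,s,c=cv2.connectedComponentsWithStats(mask.astype(np.uint8)); return [(s[i].tolist(),np.round(c[i],1).tolist()) for i in range(1,n) if s[i][4]>=mn]
E
python3 - <<'E'
from h import *
t=cv2.imread('pics/top0.png'); s=cv2.imread('pics/side0.png')
cv2.imwrite('pics/t1.png',cv2.resize(t[190:310,165:385],(800,436),interpolation=cv2.INTER_CUBIC))
cv2.imwrite('pics/s1.png',cv2.resize(s[170:340,180:380],(700,595),interpolation=cv2.INTER_CUBIC))
for n,i in(('top',t),('side',s)):
    h=cv2.cvtColor(i,cv2.COLOR_BGR2HSV); H,S,V=[h[...,k].astype(int) for k in range(3)]
    print(n,'red',blobs(((H<8)|(H>172))&(S>150)&(V>70)))
    print('blue',blobs((H>100)&(H<120)&(S>150)&(V>50)))
    print('yel',blobs((H>22)&(H<34)&(S>150)&(V>90)))
E
```

```text
top red [([363, 218, 9, 11, 68], [366.8, 222.1]), ([456, 236, 83, 57, 2274], [491.8, 265.3]), ([466, 248, 10, 15, 62], [470.9, 253.7]), ([488, 251, 6, 5, 17], [490.8, 252.6]), ([475, 252, 3, 10, 12], [475.8, 256.7]), ([493, 254, 5, 6, 15], [495.2, 256.2]), ([369, 257, 7, 6, 32], [371.6, 259.4]), ([177, 266, 16, 5, 32], [184.5, 267.8])]
blue []
yel [([452, 149, 3, 5, 8], [452.6, 151.1]), ([456, 150, 6, 3, 9], [458.7, 150.6]), ([462, 152, 9, 7, 16], [466.4, 155.7]), ([480, 154, 8, 5, 17], [482.5, 155.8]), ([451, 156, 2, 6, 9], [451.4, 158.6]), ([489, 156, 15, 5, 27], [495.4, 157.6]), ([485, 158, 6, 4, 9], [487.7, 159.4]), ([502, 159, 8, 5, 15], [505.3, 160.8]), ([489, 162, 7, 4, 14], [492.2, 163.7]), ([448, 182, 6, 12, 23], [449.6, 188.1]), ([454, 190, 37, 15, 115], [473.3, 195.6]), ([486, 195, 25, 12, 84], [497.3, 199.3])]
side red [([213, 92, 55, 44, 1253], [243.6, 111.0]), ([193, 195, 4, 9, 18], [194.2, 199.6]), ([315, 228, 12, 26, 263], [320.3, 240.4]), ([279, 262, 8, 19, 147], [282.5, 270.9]), ([313, 365, 122, 55, 3853], [369.1, 397.9])]
blue [([33, 0, 51, 162, 3720], [53.4, 78.3]), ([90, 0, 216, 109, 9406], [179.6, 38.3]), ([165, 53, 25, 46, 649], [176.1, 80.9]), ([300, 70, 3, 47, 66], [301.1, 94.4]), ([252, 73, 43, 47, 1402], [276.9, 93.3]), ([197, 79, 49, 17, 607], [220.9, 86.9]), ([135, 108, 29, 38, 683], [150.2, 129.6]), ([85, 121, 36, 31, 754], [103.1, 136.6]), ([264, 292, 37, 38, 925], [281.5, 312.3])]
yel [([205, 183, 5, 12, 25], [207.0, 187.3]), ([441, 324, 119, 96, 4293], [503.1, 375.2]), ([489, 376, 4, 4, 10], [490.7, 378.0]), ([506, 398, 8, 10, 33], [509.0, 401.3]), ([488, 414, 5, 4, 8], [490.1, 415.6])]
```

View pics/t1.png

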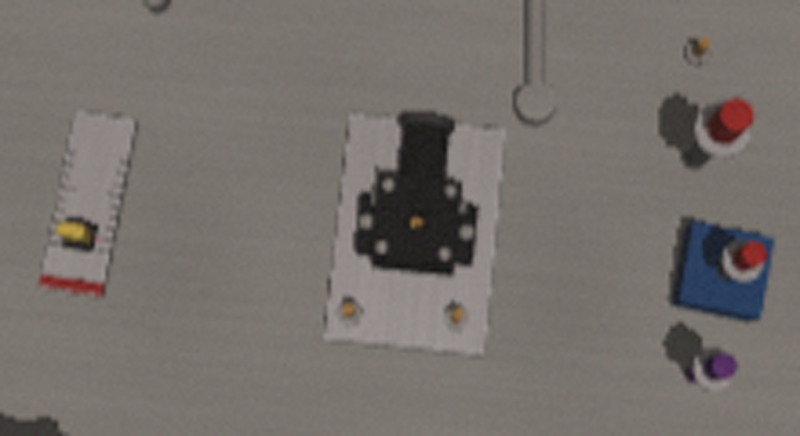

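View pics/s1.png

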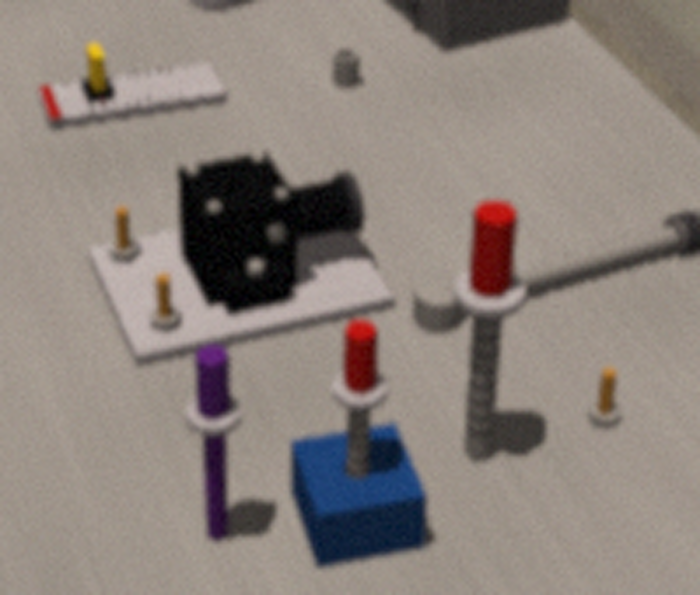

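```bash
python3 - <<'E'
from h import *
T=eyes.camera_model('top');S=eyes.camera_model('side')
ft=lambda a,b:(165+a/3.636,190+b/3.632)
fs=lambda a,b:(180+a/3.5,170+b/3.5)
print('rodtop',plane(T,*ft(754,248),.157),plane(S,*fs(361,327),.157))
print('gripS',plane(S,282.5,270.9,.135))
print('flange',plane(T,*ft(742,262),.113))
print('bore',plane(T,*ft(417,222),.092), plane(T,*ft(417,222),.07))
for n,c in dict(base_c=[(351,114),(505,128),(485,354),(323,340)]).items(): print(n,[plane(T,*ft(*p),.012).round(4)[:2] for p in c])
print('stand',[plane(T,*ft(*p),.045).round(4)[:2] for p in [(686,218),(773,235),(757,320),(676,303)]])
print('screws',[plane(T,*ft(*p),.096).round(4)[:2] for p in [(388,184),(451,190),(446,254),(381,247)]])
print('rule',[plane(T,*ft(*p),.012).round(4)[:2] for p in [(79,113),(137,119),(103,295),(40,287)]])
print('tabtop',plane(T,*ft(71,230),.058),plane(S,*fs(96,47),.058))
E
```

```text
rodtop [ 0.49213171 -0.25426247  0.157     ] [ 0.49189046 -0.25569943  0.157     ]
gripS [ 0.49196855 -0.25320409  0.135     ]
flange [ 0.48617735 -0.25404727  0.113     ]
bore [0.49828356 0.01028994 0.092     ] [0.50135712 0.01053686 0.07      ]
base_c [array([0.6006, 0.0781]), array([ 0.6001, -0.0591]), array([ 0.4007, -0.0572]), array([0.4002, 0.0828])]
stand [array([ 0.5287, -0.218 ]), array([ 0.5206, -0.2927]), array([ 0.4473, -0.2822]), array([ 0.4555, -0.2134])]
screws [array([0.5271, 0.0369]), array([ 0.5267, -0.0154]), array([ 0.4735, -0.0157]), array([0.4746, 0.0378])]
rule [array([0.5801, 0.3189]), array([0.5792, 0.2669]), array([0.4218, 0.2766]), array([0.4239, 0.3319])]
tabtop [0.47034266 0.30129583 0.058     ] [0.47734008 0.30126745 0.058     ]
```

```bash
cat >> h.py <<'E'
def go(p,yaw=None):
    """tool-frame shift to world point p; rx to bring tool z to yaw"""
    s=r.sense(); R=np.asarray(s['eef_rot']); d=R.T@(np.asarray(p)-s['ee_pos'])
    out=dict(zip('xyz',np.round(d,4)))
    G=np.array([[0,0,1],[0,1,0],[-1,0,0]],float)
    if yaw is not None:
        c,q=np.cos(yaw),np.sin(yaw); G=np.array([[c,-q,0],[q,c,0],[0,0,1]])@G
    rv=cv2.Rodrigues(R.T@G)[0].ravel(); out['rv']=np.round(rv,4)
    print(out); return out
E
python3 -c "
from h import *
go([.42,.33,.28]);go([.475,-.25,.25])"
```

```text
{'x': np.float64(-0.0579), 'y': np.float64(-0.2058), 'z': np.float64(0.2971), 'rv': array([-3.148e-01, -1.000e-04,  1.400e-03])}
{'x': np.float64(-0.0272), 'y': np.float64(-0.7403), 'z': np.float64(0.529), 'rv': array([-3.148e-01, -1.000e-04,  1.400e-03])}
```

```bash
python3 -m crank '[{"x":-0.04,"y":-0.02,"z":0.04,"claw":0.06},{"x":-0.058,"y":-0.07,"z":0.1,"rx":-0.08,"claw":0.06},{"x":-0.058,"y":-0.105,"z":0.15,"rx":-0.16,"claw":0.06},{"x":-0.058,"y":-0.14,"z":0.2,"rx":-0.24,"claw":0.06},{"x":-0.058,"y":-0.175,"z":0.25,"rx":-0.315,"claw":0.06},{"x":-0.058,"y":-0.206,"z":0.297,"rx":-0.315,"claw":0.06},{"x":-0.055,"y":-0.26,"z":0.32,"rx":-0.315,"claw":0.06},{"x":-0.05,"y":-0.32,"z":0.34,"rx":-0.315,"claw":0.06}]' 40
python3 -c "
from h import *
go([.475,-.252,.25],0)"
```

```text
{'x': np.float64(-0.0271), 'y': np.float64(-0.7422), 'z': np.float64(0.5297), 'rv': array([-3.148e-01, -1.000e-04,  1.400e-03])}schema error: expected keys rx, ry, rz, x, y, z, claw
```

```bash
python3 -m crank '[{"rx":0,"ry":0,"rz":0,"x":-0.04,"y":-0.02,"z":0.04,"claw":0.06},{"rx":-0.08,"ry":0,"rz":0,"x":-0.058,"y":-0.07,"z":0.1,"claw":0.06},{"rx":-0.16,"ry":0,"rz":0,"x":-0.058,"y":-0.105,"z":0.15,"claw":0.06},{"rx":-0.24,"ry":0,"rz":0,"x":-0.058,"y":-0.14,"z":0.2,"claw":0.06},{"rx":-0.315,"ry":0,"rz":0,"x":-0.058,"y":-0.175,"z":0.25,"claw":0.06},{"rx":-0.315,"ry":0,"rz":0,"x":-0.058,"y":-0.206,"z":0.297,"claw":0.06},{"rx":-0.315,"ry":0,"rz":0,"x":-0.055,"y":-0.26,"z":0.32,"claw":0.06},{"rx":-0.315,"ry":0,"rz":0,"x":-0.05,"y":-0.32,"z":0.34,"claw":0.06}]' 40
python3 -c "
from h import *
go([.475,-.252,.25],0)"
```

```text
clock: 1.15
ee_pos: [0.4261, 0.2089, 0.2724]
eef_rot: [[0.0, 0.001, 1.0], [-0.0, 1.0, -0.001], [-1.0, -0.0, 0.0]]
wrist_force: [1.3, -1.0, 0.1]
opening: 0.0598
{'x': np.float64(0.0226), 'y': np.float64(-0.4608), 'z': np.float64(0.0494), 'rv': array([-0.0011,  0.0002,  0.0003])}
```

```bash
python3 -m crank '[{"rx":0,"ry":0,"rz":0,"x":0,"y":-0.06,"z":0.01,"claw":0.06},{"rx":0,"ry":0,"rz":0,"x":0,"y":-0.12,"z":0.015,"claw":0.06},{"rx":0,"ry":0,"rz":0,"x":0,"y":-0.18,"z":0.02,"claw":0.06},{"rx":0,"ry":0,"rz":0,"x":0,"y":-0.24,"z":0.025,"claw":0.06},{"rx":0,"ry":0,"rz":0,"x":0,"y":-0.3,"z":0.03,"claw":0.06},{"rx":0,"ry":0,"rz":0,"x":0.0,"y":-0.36,"z":0.035,"claw":0.06},{"rx":0,"ry":0,"rz":0,"x":0.01,"y":-0.42,"z":0.04,"claw":0.06},{"rx":0,"ry":0,"rz":0,"x":0.022,"y":-0.46,"z":0.045,"claw":0.06}]' 40
python3 - <<'E'
from h import *
m=eyes.camera_model('wrist'); i=eyes.snapshot('wrist'); s=r.sense(); print(s['ee_pos'],s['clock'])
cv2.imwrite('pics/w1.png',i); np.savez('w1.npz',**{k:np.asarray(v) for k,v in m.items()})
h=cv2.cvtColor(i,cv2.COLOR_BGR2HSV); H,S,V=[h[...,k].astype(int) for k in range(3)]
print(blobs(((H<8)|(H>172))&(S>150)&(V>50),60))
E
```

```text
clock: 2.15
ee_pos: [0.47, -0.2518, 0.251]
eef_rot: [[0.001, 0.003, 1.0], [-0.001, 1.0, -0.003], [-1.0, -0.001, 0.001]]
wrist_force: [-0.2, 0.5, -0.9]
opening: 0.0596
[ 0.46857346 -0.25664551  0.24927436] 2.2
[([0, 145, 91, 145, 8812], [40.9, 210.3]), ([267, 207, 23, 35, 658], [277.8, 224.6]), ([293, 322, 31, 31, 875], [307.2, 337.3])]
```

View pics/w1.png

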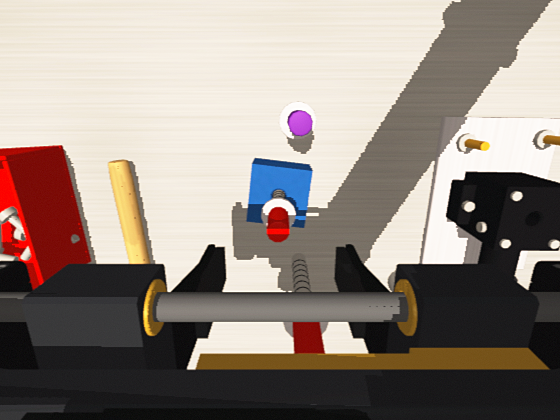

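```bash
python3 - <<'E'
from h import *
m=dict(np.load('w1.npz')); i=cv2.imread('pics/w1.png')
c=i[195:255,240:320]; cv2.imwrite('pics/w1c.png',cv2.resize(c,(800,600),interpolation=cv2.INTER_NEAREST))
print(m['eye'])
for v in (229,231,233): print(plane(m,278,v,.157))
print('bore',plane(m,534,218,.092))
T=eyes.camera_model('top');S=eyes.camera_model('side')
print('tall top',tri(T,(165+737/3.636,190+112/3.632),S,(180+495/3.5,170+210/3.5)))
print('rod top',tri(T,(165+754/3.636,190+248/3.632),S,(180+361/3.5,170+327/3.5)))
E
```

```text
[ 0.3872888  -0.25140836  0.41331986]
[ 0.48656329 -0.25359361  0.157     ]
[ 0.48836241 -0.25360222  0.157     ]
[ 0.4901686  -0.25361085  0.157     ]
bore [0.50019786 0.01211154 0.092     ]
tall top (array([ 0.59074709, -0.2284174 ,  0.1996116 ]), np.float64(0.0019422220163282581))
rod top (array([ 0.49234697, -0.25449462,  0.15595696]), np.float64(0.0001375063893269137))
```

View pics/w1c.png

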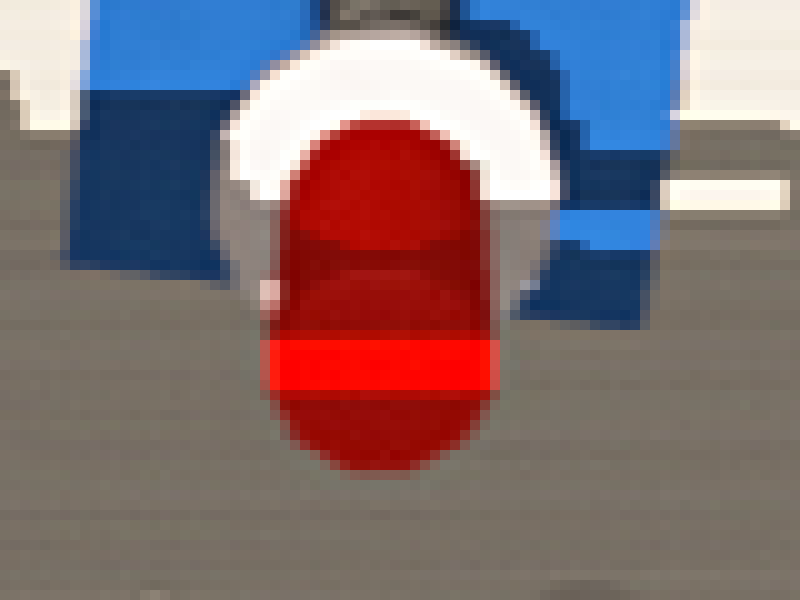

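```bash
python3 -m crank '[{"rx":0,"ry":0,"rz":0,"x":0.03,"y":0.003,"z":0.021,"claw":0.06},{"rx":0,"ry":0,"rz":0,"x":0.05,"y":0.003,"z":0.021,"claw":0.06},{"rx":0,"ry":0,"rz":0,"x":0.06,"y":0.003,"z":0.021,"claw":0.06},{"rx":0,"ry":0,"rz":0,"x":0.06,"y":0.003,"z":0.021,"claw":0.06}]' 40
python3 - <<'E'
from h import *
go([.4895,-.2538,.121],0); s=r.sense(); print(s['ee_pos'],s['wrist_force'])
m=eyes.camera_model('wrist'); i=eyes.snapshot('wrist')
cv2.imwrite('pics/w2.png',i)
h=cv2.cvtColor(i,cv2.COLOR_BGR2HSV); H,S,V=[h[...,k].astype(int) for k in range(3)]
print(blobs(((H<8)|(H>172))&(S>150)&(V>50),60))
print(proj(m,[.4895,-.2538,.157]))
E
```

```text
clock: 2.7
ee_pos: [0.4911, -0.2454, 0.1904]
eef_rot: [[-0.001, -0.0, 1.0], [0.0, 1.0, 0.0], [-1.0, 0.0, -0.001]]
wrist_force: [-0.2, 0.8, -0.4]
opening: 0.06
{'x': np.float64(0.0694), 'y': np.float64(-0.0084), 'z': np.float64(-0.0015), 'rv': array([ 0.0001, -0.001 , -0.0004])}
[ 0.4910833  -0.24541213  0.1904095 ] [-0.23075246  0.76367188 -0.42887049]
[([0, 132, 54, 151, 4668], [19.5, 212.2]), ([253, 204, 29, 46, 1103], [267.6, 227.2]), ([287, 336, 34, 17, 466], [303.5, 345.1])]
[266.91507986 236.7663316 ]
```

View pics/w2.png

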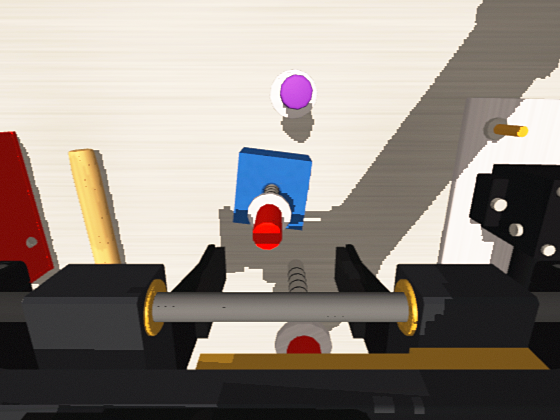

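The view agrees with the estimate: the rod's top disc is at (267,236). I'll correct y and descend.

```bash
python3 -m crank '[{"rx":0,"ry":0,"rz":0,"x":0.0,"y":-0.0085,"z":-0.0015,"claw":0.06},{"rx":0,"ry":0,"rz":0,"x":0.03,"y":-0.0085,"z":-0.0015,"claw":0.06},{"rx":0,"ry":0,"rz":0,"x":0.055,"y":-0.0085,"z":-0.0015,"claw":0.06},{"rx":0,"ry":0,"rz":0,"x":0.069,"y":-0.0085,"z":-0.0015,"claw":0.06},{"rx":0,"ry":0,"rz":0,"x":0.069,"y":-0.0085,"z":-0.0015,"claw":0.06},{"rx":0,"ry":0,"rz":0,"x":0.069,"y":-0.0085,"z":-0.0015,"claw":0.06}]' 40
python3 - <<'E'
from h import *
go([.4895,-.2538,.121],0)
E
```

```text
clock: 3.5
ee_pos: [0.4908, -0.2547, 0.1229]
eef_rot: [[0.002, -0.0, 1.0], [-0.001, 1.0, 0.0], [-1.0, -0.001, 0.002]]
wrist_force: [-0.4, -0.2, -0.1]
opening: 0.0601
{'x': np.float64(0.0018), 'y': np.float64(0.0009), 'z': np.float64(-0.0013), 'rv': array([0.0001, 0.0017, 0.0006])}
```

```bash
python3 -m crank '[{"rx":0,"ry":0,"rz":0,"x":0,"y":0.0,"z":0,"claw":0.01},{"rx":0,"ry":0,"rz":0,"x":0,"y":0.0,"z":0,"claw":0.01},{"rx":0,"ry":0,"rz":0,"x":0,"y":0.0,"z":0,"claw":0.01},{"rx":0,"ry":0,"rz":0,"x":0,"y":0.0,"z":0,"claw":0.01},{"rx":0,"ry":0,"rz":0,"x":0,"y":0.0,"z":0,"claw":0.01}]' 45
python3 - <<'E'
from h import *
m=eyes.camera_model('wrist'); i=eyes.snapshot('wrist'); cv2.imwrite('pics/w3.png',i);s=r.sense(); print(s['ee_pos'],s['opening'],s['wrist_force'],s['torque'])
E
```

```text
clock: 4.12
ee_pos: [0.4901, -0.2541, 0.1218]
eef_rot: [[0.0, -0.0, 1.0], [0.0, 1.0, 0.0], [-1.0, 0.0, 0.0]]
wrist_force: [0.1, 0.2, -0.1]
opening: 0.0188
[ 0.4900898  -0.25407608  0.12178561] 0.019112598040594685 [0.41751637 0.73728109 0.73720455] [0.0294915  0.03343056 0.00192856]
```

View pics/w3.png

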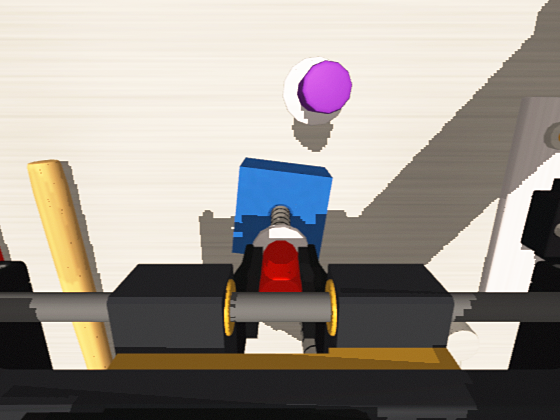

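The grip holds at about 19 mm. Now lift.

```bash
python3 -m crank '[{"rx":0,"ry":0,"rz":0,"x":-0.025,"y":0.0,"z":0,"claw":0.01},{"rx":0,"ry":0,"rz":0,"x":-0.07,"y":0.0,"z":0,"claw":0.01},{"rx":0,"ry":0,"rz":0,"x":-0.11,"y":0.02,"z":0,"claw":0.01},{"rx":0,"ry":0,"rz":0,"x":-0.13,"y":0.06,"z":0.002,"claw":0.01},{"rx":0,"ry":0,"rz":0,"x":-0.13,"y":0.11,"z":0.005,"claw":0.01},{"rx":0,"ry":0,"rz":0,"x":-0.13,"y":0.16,"z":0.008,"claw":0.01},{"rx":0,"ry":0,"rz":0,"x":-0.13,"y":0.20,"z":0.01,"claw":0.01},{"rx":0,"ry":0,"rz":0,"x":-0.13,"y":0.20,"z":0.01,"claw":0.01}]'
python3 - <<'E'
from h import *
s=r.sense(); print(s['ee_pos'],s['opening'],s['wrist_force'],s['torque'])
for n in ['wrist','side','top']:
    m=eyes.camera_model(n); np.savez(f'{n}4.npz',**{k:np.asarray(v) for k,v in m.items()}); i=eyes.snapshot(n); cv2.imwrite(f'pics/{n}4.png',i)
print(r.sense()['ee_pos'])
i=cv2.imread('pics/side4.png');cv2.imwrite('pics/s4.png',cv2.resize(i[130:300,180:380],(700,595),interpolation=cv2.INTER_CUBIC))
E
```

```text
clock: 5.18
ee_pos: [0.4996, -0.0496, 0.2508]
eef_rot: [[-0.002, -0.008, 1.0], [0.001, 1.0, 0.008], [-1.0, 0.001, -0.002]]
wrist_force: [-0.2, -0.4, -3.0]
opening: 0.0189
[ 0.49963947 -0.04961967  0.25080897] 0.01889644451287059 [-0.24810119 -0.41149786 -3.04899165] [-0.01114665  0.03115647 -0.01956129]
[ 0.49960752 -0.05537804  0.25134342]
```

View pics/wrist4.png

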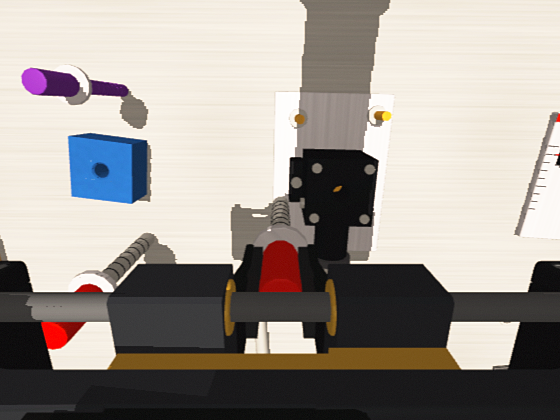

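View pics/s4.png

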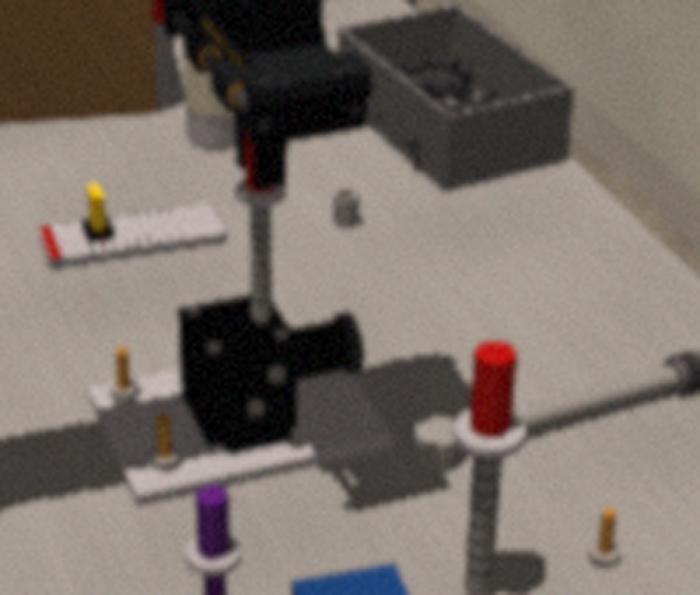

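```bash
python3 - <<'E'
from h import *
m=dict(np.load('wrist4.npz')); i=cv2.imread('pics/wrist4.png'); print(m['eye'])
P=[plane(m,*p,.096)[:2].round(4) for p in [(317,168),(370,169),(365,219),(314,218)]]
print(P,np.mean(P,0))
print('piston',[plane(m,337.5,188.5,z)[:2].round(4) for z in (.092,.07,.05)])
cv2.imwrite('pics/w4c.png',cv2.resize(i[140:260,240:400],(800,600),interpolation=cv2.INTER_NEAREST))
E
```

```text
[ 0.41744553 -0.0503553   0.41342298]
[array([ 0.4751, -0.0133]), array([0.4757, 0.0387]), array([0.5277, 0.0382]), array([ 0.5269, -0.0143])] [0.50135  0.012325]
piston [array([0.4966, 0.0087]), array([0.502 , 0.0128]), array([0.507 , 0.0164])]
```

View pics/w4c.png

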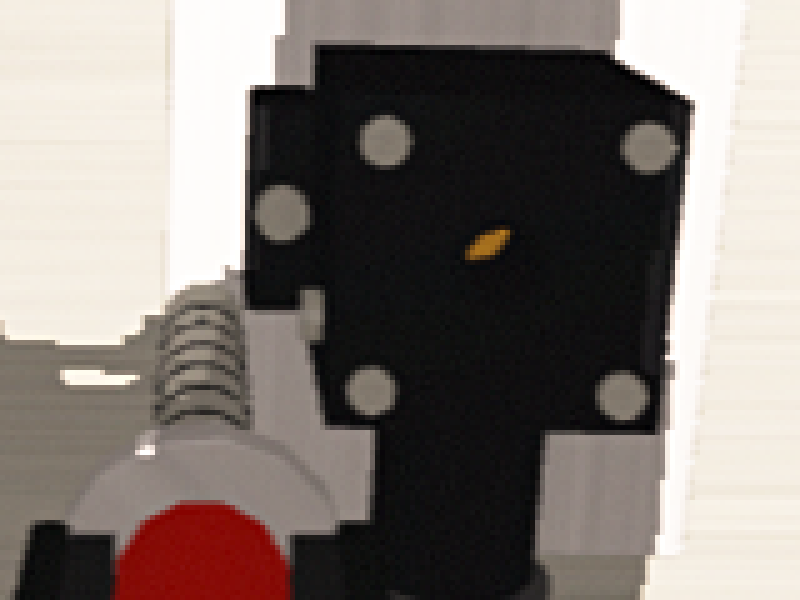

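```bash
python3 - <<'E'
from h import *
m=dict(np.load('wrist4.npz'))
t=.2508-.1148
for k,y in ((1,305),(2,322),(3,341),(4,360),(5,381),(6,406)):
    print(k,[ (plane(m,280.2,140+y/5,t+.01*k+o)+[.007,0,0])[:2].round(4) for o in (-.01,0)])
E
python3 -c "
from h import *
go([.5003,.0115,.251],0)"
```

```text
1 [array([ 0.5045, -0.0493]), array([ 0.5016, -0.0493])]
2 [array([ 0.5046, -0.0493]), array([ 0.5016, -0.0494])]
3 [array([ 0.5049, -0.0493]), array([ 0.5018, -0.0494])]
4 [array([ 0.5049, -0.0494]), array([ 0.5017, -0.0494])]
5 [array([ 0.5051, -0.0494]), array([ 0.5017, -0.0494])]
6 [array([ 0.5056, -0.0494]), array([ 0.502 , -0.0494])]
{'x': np.float64(0.0003), 'y': np.float64(0.0669), 'z': np.float64(0.0006), 'rv': array([-0.0011, -0.0009,  0.0008])}
```

```bash
python3 -m crank '[{"rx":0,"ry":0,"rz":0,"x":0,"y":0.03,"z":0,"claw":0.01},{"rx":0,"ry":0,"rz":0,"x":0,"y":0.055,"z":0,"claw":0.01},{"rx":0,"ry":0,"rz":0,"x":0,"y":0.066,"z":0,"claw":0.01},{"rx":0,"ry":0,"rz":0,"x":0.012,"y":0.067,"z":0,"claw":0.01},{"rx":0,"ry":0,"rz":0,"x":0.028,"y":0.067,"z":0,"claw":0.01},{"rx":0,"ry":0,"rz":0,"x":0.028,"y":0.067,"z":0,"claw":0.01},{"rx":0,"ry":0,"rz":0,"x":0.028,"y":0.067,"z":0,"claw":0.01},{"rx":0,"ry":0,"rz":0,"x":0.028,"y":0.067,"z":0,"claw":0.01}]'
python3 - <<'E'
from h import *
go([.4995,.0118,.213],0); s=r.sense(); print(s['ee_pos'],s['opening'],s['wrist_force'],s['torque'])
for n in ['wrist']:
    m=eyes.camera_model(n); np.savez(f'{n}5.npz',**{k:np.asarray(v) for k,v in m.items()}); i=eyes.snapshot(n); cv2.imwrite(f'pics/{n}5.png',i)
cv2.imwrite('pics/w5c.png',cv2.resize(i[140:290,180:380],(800,600),interpolation=cv2.INTER_NEAREST))
E
```

```text
clock: 6.32
ee_pos: [0.5004, 0.0126, 0.2242]
eef_rot: [[0.001, 0.0, 1.0], [0.0, 1.0, -0.0], [-1.0, 0.0, 0.001]]
wrist_force: [0.2, -0.2, -3.0]
opening: 0.019
{'x': np.float64(0.0112), 'y': np.float64(-0.0008), 'z': np.float64(-0.0009), 'rv': array([-0.0002,  0.0009, -0.0002])}
[0.50036124 0.01262461 0.22424309] 0.0190453590852617 [ 0.23978018 -0.16976653 -3.03323023] [ 0.04558585  0.03260955 -0.04571106]
```

View pics/w5c.png

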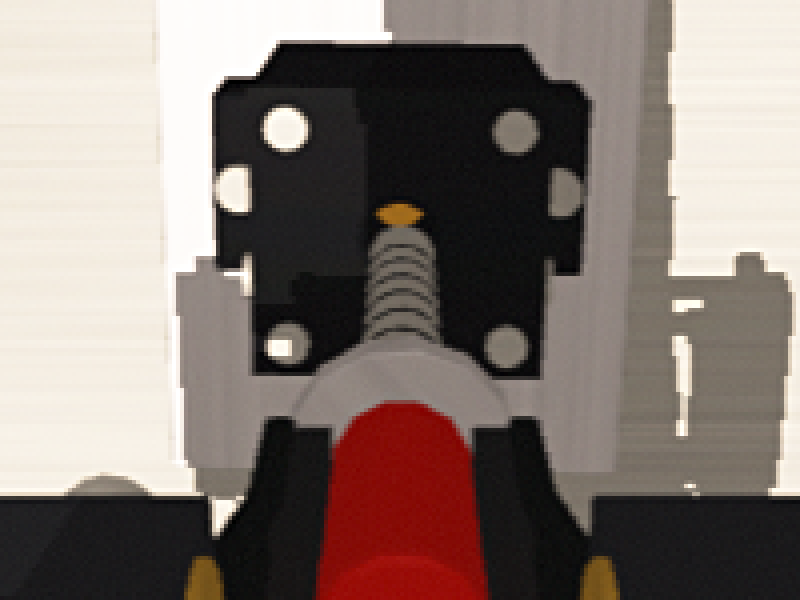

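```bash
python3 - <<'E'
from h import *
m=dict(np.load('wrist5.npz'));print(m['eye'])
print('screws',np.mean([plane(m,180+a/4,140+b/4,.096)[:2] for a,b in ((285,130),(516,132),(507,347),(287,346))],0).round(4))
t=.2242-.1148
for k,y in ((1,247),(2,264),(3,279),(4,296)): print(plane(m,180+401/4,140+y/4,t+.01*k)[:2].round(4)+[.007,0])
E
python3 -m crank '[{"rx":0,"ry":0,"rz":0,"x":0.008,"y":-0.0006,"z":-0.0007,"claw":0.01},{"rx":0,"ry":0,"rz":0,"x":0.014,"y":-0.0006,"z":-0.0007,"claw":0.01},{"rx":0,"ry":0,"rz":0,"x":0.018,"y":-0.0006,"z":-0.0007,"claw":0.01},{"rx":0,"ry":0,"rz":0,"x":0.021,"y":-0.0006,"z":-0.0007,"claw":0.01}]'; python3 -c "
from h import *
s=r.sense(); print(s['torque'])"
```

```text
[0.41773142 0.01270009 0.38663593]
screws [0.5018 0.0123]
[0.5033 0.0129]
[0.504  0.0129]
[0.504  0.0128]
[0.5042 0.0128]
clock: 6.88
ee_pos: [0.4999, 0.0122, 0.2029]
eef_rot: [[0.001, -0.0, 1.0], [-0.0, 1.0, 0.0], [-1.0, -0.0, 0.001]]
wrist_force: [0.7, 0.0, -1.5]
opening: 0.0191
[-0.06311215 -0.39035361  0.0603978 ]
```

```bash
python3 -m crank '[{"rx":0,"ry":0,"rz":0,"x":0.002,"y":0,"z":0.0,"claw":0.01},{"rx":0,"ry":0,"rz":0,"x":0.004,"y":0,"z":0,"claw":0.01}]'; python3 -c "
from h import *
s=r.sense(); print(s['torque'],s['wrist_force'])
i=eyes.snapshot('wrist');cv2.imwrite('pics/w6c.png',cv2.resize(i[140:290,180:380],(800,600),interpolation=cv2.INTER_NEAREST))"
```

```text
clock: 7.12
ee_pos: [0.4998, 0.0122, 0.1989]
eef_rot: [[0.001, -0.0, 1.0], [0.0, 1.0, 0.0], [-1.0, 0.0, 0.001]]
wrist_force: [1.5, 0.4, -1.9]
opening: 0.0194
[-0.04870859 -0.46487464 -0.05609904] [ 1.47829109  0.37491286 -1.94908505]
```

View pics/w6c.png

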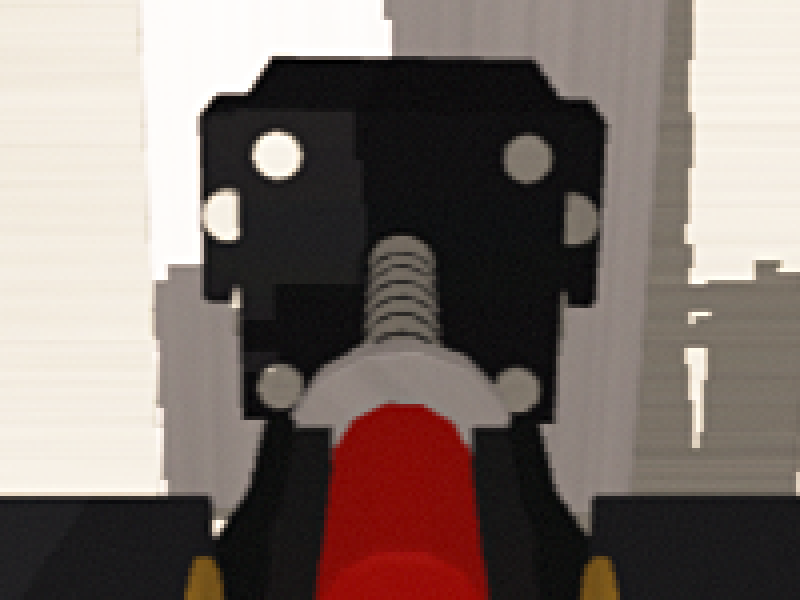

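```bash
python3 -m crank '[{"rx":0,"ry":0,"rz":0,"x":0.0,"y":0,"z":0.001,"claw":0.01},{"rx":0,"ry":0,"rz":0,"x":0.003,"y":0,"z":0.001,"claw":0.01},{"rx":0,"ry":0,"rz":0,"x":0.006,"y":0,"z":0.001,"claw":0.01}]'; python3 -c "
from h import *
s=r.sense(); print(s['torque'],s['wrist_force'])"
```

```text
clock: 7.55
ee_pos: [0.5003, 0.0123, 0.1926]
eef_rot: [[0.0, -0.0, 1.0], [0.0, 1.0, 0.0], [-1.0, 0.0, 0.0]]
wrist_force: [1.6, 0.3, -2.0]
opening: 0.0191
[-0.05334126 -0.3807845   0.02205877] [ 1.57746338  0.28204124 -2.0382342 ]
```

```bash
python3 -m crank '[{"rx":0,"ry":0,"rz":0,"x":0.003,"y":0,"z":0.001,"claw":0.01},{"rx":0,"ry":0,"rz":0,"x":0.006,"y":0,"z":0.001,"claw":0.01},{"rx":0,"ry":0,"rz":0,"x":0.009,"y":0,"z":0.001,"claw":0.01}]'; python3 -c "
from h import *
s=r.sense(); print(s['torque'],s['wrist_force'])"
```

```text
clock: 7.92
ee_pos: [0.5012, 0.0123, 0.1834]
eef_rot: [[-0.0, -0.0, 1.0], [0.0, 1.0, 0.0], [-1.0, 0.0, -0.0]]
wrist_force: [0.7, 0.3, -2.1]
opening: 0.0188
[-0.02137491 -0.16239496 -0.01307122] [ 0.69688466  0.34312139 -2.10944872]
```

```bash
python3 -m crank '[{"rx":0,"ry":0,"rz":0,"x":0.003,"y":0,"z":0.0005,"claw":0.01},{"rx":0,"ry":0,"rz":0,"x":0.006,"y":0,"z":0.0005,"claw":0.01},{"rx":0,"ry":0,"rz":0,"x":0.009,"y":0,"z":0.0005,"claw":0.01}]'; python3 -c "
from h import *
s=r.sense(); print(s['torque'],s['wrist_force'])"
```

```text
clock: 8.3
ee_pos: [0.5017, 0.0123, 0.1745]
eef_rot: [[-0.0, -0.0, 1.0], [0.0, 1.0, 0.0], [-1.0, 0.0, -0.0]]
wrist_force: [0.5, 0.4, -2.9]
opening: 0.019
[ 0.05530563 -0.0813181   0.03355419] [ 0.52246294  0.35573822 -2.87371485]
```

```bash
python3 -m crank '[{"rx":0,"ry":0,"rz":0,"x":0.002,"y":0,"z":0,"claw":0.01},{"rx":0,"ry":0,"rz":0,"x":0.004,"y":0,"z":0,"claw":0.01},{"rx":0,"ry":0,"rz":0,"x":0.006,"y":0,"z":0,"claw":0.01}]'; python3 -m crank '[{"rx":0,"ry":0,"rz":0,"x":0.002,"y":0,"z":0,"claw":0.01},{"rx":0,"ry":0,"rz":0,"x":0.004,"y":0,"z":0,"claw":0.01}]'
```

```text
clock: 8.68
ee_pos: [0.5023, 0.0122, 0.1694]
eef_rot: [[0.001, -0.0, 1.0], [0.0, 1.0, 0.0], [-1.0, 0.0, 0.001]]
wrist_force: [-0.4, -0.6, 1.7]
opening: 0.0188
clock: 8.93
ee_pos: [0.5021, 0.0123, 0.1649]
eef_rot: [[0.001, -0.0, 1.0], [0.0, 1.0, 0.0], [-1.0, 0.0, 0.001]]
wrist_force: [-0.3, -0.3, 2.4]
opening: 0.0187
```

```bash
for k in 1; do python3 -m crank '[{"rx":0,"ry":0,"rz":0,"x":0.0015,"y":0,"z":0,"claw":0.01},{"rx":0,"ry":0,"rz":0,"x":0.003,"y":0,"z":0,"claw":0.01}]' | grep -v rot; done; python3 -m crank '[{"rx":0,"ry":0,"rz":0,"x":0.0015,"y":0,"z":0,"claw":0.01}]'
```

```text
clock: 9.18
ee_pos: [0.5019, 0.0123, 0.1617]
wrist_force: [-0.2, 0.3, 1.3]
opening: 0.0191
clock: 9.3
ee_pos: [0.5019, 0.0123, 0.1602]
eef_rot: [[0.0, -0.0, 1.0], [0.0, 1.0, 0.0], [-1.0, 0.0, 0.0]]
wrist_force: [0.0, -0.1, 1.3]
opening: 0.0187
```

```bash
python3 -m crank '[{"rx":0,"ry":0,"rz":0,"x":0.0015,"y":0,"z":0,"claw":0.01}]' | grep -v rot;  python3 -c "
from h import *
s=r.sense(); print(s['torque'],s['wrist_force'])"
```

```text
clock: 9.43
ee_pos: [0.502, 0.0123, 0.1588]
wrist_force: [-0.3, -1.0, 4.5]
opening: 0.0192
[-0.13145827  0.05617639 -0.10286181] [-0.30932707 -1.00515845  4.53775689]
```

```bash
python3 -m crank '[{"rx":0,"ry":0,"rz":0,"x":0.001,"y":0,"z":0,"claw":0.01}]' | grep -v rot
```

```text
clock: 9.55
ee_pos: [0.5024, 0.0123, 0.1584]
wrist_force: [0.3, 0.0, 7.7]
opening: 0.0188
```

```bash
python3 -m crank '[{"rx":0,"ry":0,"rz":0,"x":0.0005,"y":0,"z":0,"claw":0.01}]' | grep -v rot
```

```text
clock: 9.68
ee_pos: [0.5025, 0.0123, 0.1582]
wrist_force: [-0.6, -1.4, 7.3]
opening: 0.0186
```

```bash
python3 -m crank '[{"rx":0,"ry":0,"rz":0,"x":0.0008,"y":0,"z":-0.0005,"claw":0.01}]' | grep -v rot
```

```text
clock: 9.8
ee_pos: [0.5024, 0.0123, 0.1578]
wrist_force: [-0.7, -1.3, 9.7]
opening: 0.0193
```

```bash
python3 -m crank '[{"rx":0,"ry":0,"rz":0,"x":0.0005,"y":0,"z":0,"claw":0.01}]' | grep -v rot
```

```text
clock: 9.93
ee_pos: [0.5026, 0.0123, 0.1577]
wrist_force: [-0.5, -0.7, 11.0]
opening: 0.019
```

```bash
python3 -m crank '[{"rx":0,"ry":0,"rz":0,"x":0.0004,"y":0,"z":0,"claw":0.01},{"rx":0,"ry":0,"rz":0,"x":0.0004,"y":0,"z":0,"claw":0.01}]' | grep -v rot
```

```text
clock: 10.18
ee_pos: [0.5029, 0.0123, 0.1576]
wrist_force: [-0.5, -1.0, 11.0]
opening: 0.0189
```

```bash
python3 -m crank '[{"rx":0,"ry":0,"rz":0,"x":0.0002,"y":0,"z":0,"claw":0.01},{"rx":0,"ry":0,"rz":0,"x":0.0002,"y":0,"z":0,"claw":0.01},{"rx":0,"ry":0,"rz":0,"x":0.0002,"y":0,"z":0,"claw":0.01},{"rx":0,"ry":0,"rz":0,"x":0.0002,"y":0,"z":0,"claw":0.01},{"rx":0,"ry":0,"rz":0,"x":0.0002,"y":0,"z":0,"claw":0.01}]' | grep -v rot
```

```text
clock: 10.8
ee_pos: [0.5029, 0.0123, 0.1575]
wrist_force: [-1.2, 0.5, 11.3]
opening: 0.019
```

```bash
python3 -m crank '[{"rx":0,"ry":0,"rz":0,"x":0.0004,"y":0,"z":0,"claw":0.01},{"rx":0,"ry":0,"rz":0,"x":0.0004,"y":0,"z":0,"claw":0.01},{"rx":0,"ry":0,"rz":0,"x":0.0004,"y":0,"z":0,"claw":0.01},{"rx":0,"ry":0,"rz":0,"x":0.0004,"y":0,"z":0,"claw":0.01},{"rx":0,"ry":0,"rz":0,"x":0.0004,"y":0,"z":0,"claw":0.01},{"rx":0,"ry":0,"rz":0,"x":0.0004,"y":0,"z":0,"claw":0.01}]' | grep -v rot
python3 -c "
from h import *
a=[r.sense()['wrist_force']]
for k in range(4): eyes.snapshot('side'); a.append(r.sense()['wrist_force'])
print(np.round(a,1))"
```

```text
clock: 11.55
ee_pos: [0.503, 0.0123, 0.1573]
wrist_force: [-1.3, -0.3, 12.5]
opening: 0.0189
[[-1.3 -0.3 12.5]
 [-1.2 -0.2 12.9]
 [-0.5 -0.4 12. ]
 [-1.1  0.5 13. ]
 [-2.2 -1.1 12.2]]
```

```bash
python3 -m crank '[{"rx":0,"ry":0,"rz":0,"x":-0.0007,"y":0,"z":-0.0003,"claw":0.01},{"rx":0,"ry":0,"rz":0,"x":-0.0014,"y":0,"z":-0.0006,"claw":0.01},{"rx":0,"ry":0,"rz":0,"x":-0.002,"y":0,"z":-0.0006,"claw":0.01}]' | grep -v rot
```

```text
clock: 12.12
ee_pos: [0.5019, 0.0123, 0.1584]
wrist_force: [-0.6, -1.3, 6.4]
opening: 0.019
```

```bash
python3 -m crank '[{"rx":0,"ry":0,"rz":0,"x":-0.0007,"y":0,"z":0,"claw":0.01},{"rx":0,"ry":0,"rz":0,"x":-0.0014,"y":0,"z":0,"claw":0.01},{"rx":0,"ry":0,"rz":0,"x":-0.0014,"y":0,"z":0,"claw":0.01}]' | grep -v rot
```

```text
clock: 12.5
ee_pos: [0.5014, 0.0124, 0.1589]
wrist_force: [0.7, -0.2, 5.8]
opening: 0.0187
```

```bash
python3 -m crank '[{"rx":0,"ry":0,"rz":0,"x":-0.001,"y":0,"z":0,"claw":0.01},{"rx":0,"ry":0,"rz":0,"x":-0.002,"y":0,"z":0,"claw":0.01},{"rx":0,"ry":0,"rz":0,"x":-0.002,"y":0,"z":0,"claw":0.01}]' | grep -v rot
```

```text
clock: 12.88
ee_pos: [0.5005, 0.0123, 0.1598]
wrist_force: [3.0, -0.0, -2.1]
opening: 0.0189
```

```bash
python3 -m crank '[{"rx":0,"ry":0,"rz":0,"x":0,"y":0,"z":0.001,"claw":0.01},{"rx":0,"ry":0,"rz":0,"x":0,"y":0,"z":0.001,"claw":0.04},{"rx":0,"ry":0,"rz":0,"x":0,"y":0,"z":0.001,"claw":0.04},{"rx":0,"ry":0,"rz":0,"x":0,"y":0,"z":0.001,"claw":0.04},{"rx":0,"ry":0,"rz":0,"x":0,"y":0,"z":0.001,"claw":0.04}]' | grep -v rot
```

```text
clock: 13.5
ee_pos: [0.5016, 0.0123, 0.1604]
wrist_force: [-0.0, 0.0, 0.4]
opening: 0.0395
```

```bash
python3 -m crank '[{"rx":0,"ry":0,"rz":0,"x":-0.02,"y":0,"z":0,"claw":0.04},{"rx":0,"ry":0,"rz":0,"x":-0.06,"y":0,"z":0,"claw":0.04},{"rx":0,"ry":0,"rz":0,"x":-0.1,"y":0,"z":0,"claw":0.04},{"rx":0,"ry":0,"rz":0,"x":-0.14,"y":0.03,"z":0,"claw":0.04},{"rx":0,"ry":0,"rz":0,"x":-0.14,"y":0.09,"z":-0.01,"claw":0.04},{"rx":0,"ry":0,"rz":0,"x":-0.14,"y":0.15,"z":-0.02,"claw":0.04},{"rx":0,"ry":0,"rz":0,"x":-0.14,"y":0.21,"z":-0.03,"claw":0.02},{"rx":0,"ry":0,"rz":0,"x":-0.14,"y":0.25,"z":-0.035,"claw":0.02}]'
python3 - <<'E'
from h import *
for n in ['side','top','wrist']:
    m=eyes.camera_model(n); np.savez(f'{n}7.npz',**{k:np.asarray(v) for k,v in m.items()}); i=eyes.snapshot(n); cv2.imwrite(f'pics/{n}7.png',i)
s=r.sense(); print(s['ee_pos'],s['wrist_force'])
i=cv2.imread('pics/side7.png');cv2.imwrite('pics/s7.png',cv2.resize(i[160:280,190:310],(600,600),interpolation=cv2.INTER_CUBIC))
E
```

```text
clock: 14.5
ee_pos: [0.4652, 0.2656, 0.3003]
eef_rot: [[-0.0, -0.004, 1.0], [0.001, 1.0, 0.004], [-1.0, 0.001, -0.0]]
wrist_force: [1.2, -0.5, 0.5]
opening: 0.0276
[0.46548045 0.26477126 0.29979274] [-0.36423864 -0.16433055  0.09921147]
```

View pics/s7.png

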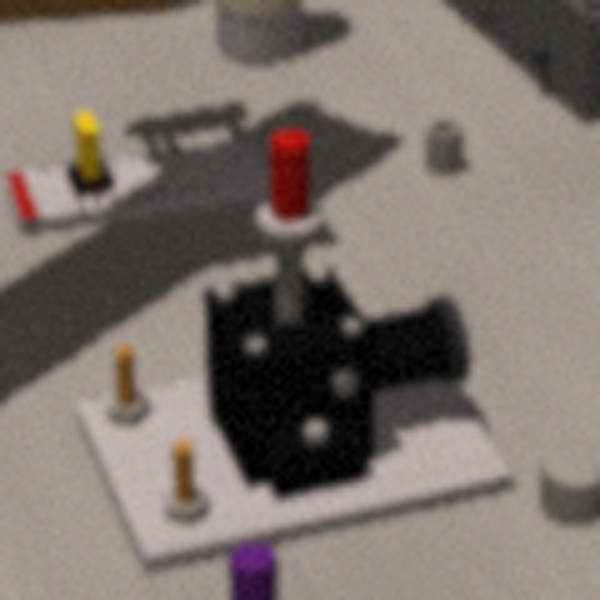

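View pics/wrist7.png

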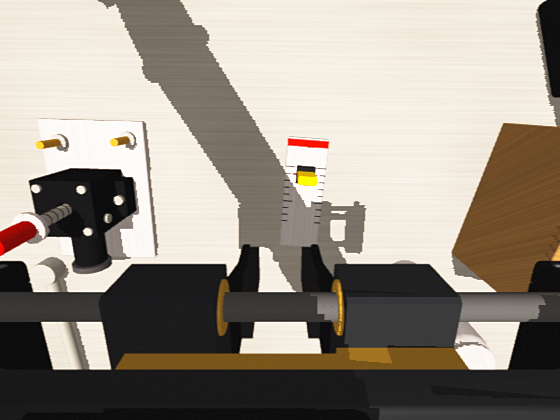

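The rod stands by itself in the bore (side crop 290,170), and the tab is at wrist pixel (307,181). Now the depth reading from the images.

```bash
python3 - <<'E'
from h import *
S=eyes.camera_model('side')
def redm(i,lo=50):
    h=cv2.cvtColor(i,cv2.COLOR_BGR2HSV); H,Sa,V=[h[...,k].astype(int) for k in range(3)]
    return ((H<8)|(H>172))&(Sa>150)&(V>lo)
def zfit(m,p,xy):
    # closest approach z of ray to vertical axis at xy
    e,d=ray(m,*p); A=np.c_[d,-np.array([0,0,1.])]; t=np.linalg.lstsq(A,np.array([*xy,0])-e,rcond=None)[0]; return t[1],np.linalg.norm(A@t-(np.array([*xy,0])-e))
a=cv2.imread('pics/side0.png');b=cv2.imread('pics/side7.png')
print([x for x in blobs(redm(a),60)]); print([x for x in blobs(redm(b),60)])
ca=[x for x in blobs(redm(a),60) if 270<x[1][0]<290 ][0]
cb=[x for x in blobs(redm(b),60) if 235<x[1][0]<260 and x[1][1]>150][0]
print(zfit(S,ca[1],(.490,-.254)),zfit(S,cb[1],(.501,.0118)))
i=cv2.imread('pics/wrist7.png'); cv2.imwrite('pics/w7c.png',cv2.resize(i[150:290,0:140],(800,600) if 0 else (600,600),interpolation=cv2.INTER_CUBIC))
cv2.imwrite('pics/w7d.png',cv2.resize(i[120:250,260:360],(460,598),interpolation=cv2.INTER_CUBIC))
E
```

```text
[([213, 92, 56, 45, 1398], [243.7, 110.1]), ([315, 228, 12, 26, 264], [320.4, 240.4]), ([279, 262, 8, 19, 147], [282.5, 270.9]), ([313, 365, 122, 55, 3855], [369.1, 397.9])]
[([218, 92, 51, 45, 1372], [244.1, 110.3]), ([244, 185, 8, 18, 127], [247.5, 193.6]), ([315, 228, 12, 26, 262], [320.4, 240.4]), ([313, 365, 122, 55, 3860], [369.1, 397.9])]
(np.float64(0.1362435068418378), np.float64(0.001483717820431432)) (np.float64(0.17682468595777653), np.float64(0.005822232181369302))
```

View pics/w7c.png

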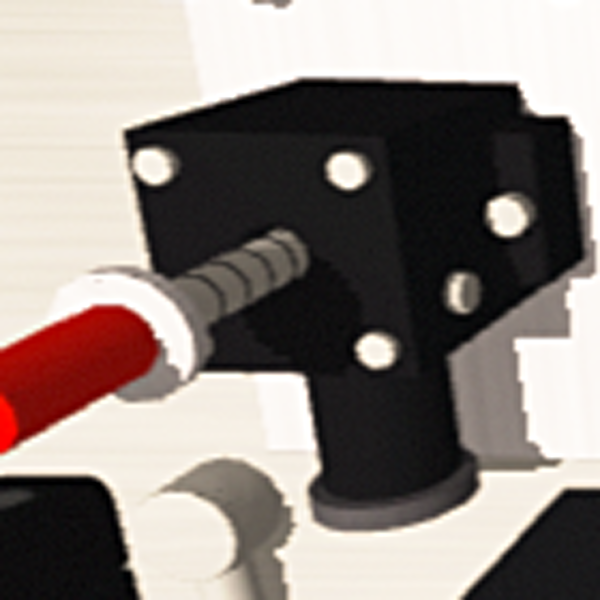

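View pics/w7d.png

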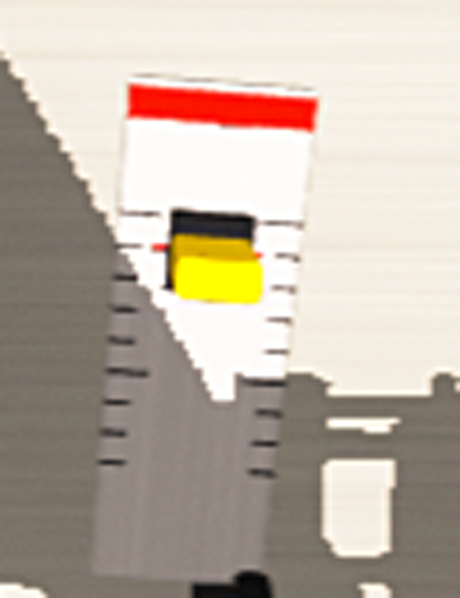

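```bash
python3 -m crank '[{"rx":0,"ry":0,"rz":-0.17,"x":0.01,"y":-0.03,"z":-0.01,"claw":0.02},{"rx":0,"ry":0,"rz":-0.34,"x":0.03,"y":-0.06,"z":-0.02,"claw":0.02},{"rx":0,"ry":0,"rz":-0.51,"x":0.045,"y":-0.09,"z":-0.03,"claw":0.02},{"rx":0,"ry":0,"rz":-0.68,"x":0.06,"y":-0.1,"z":-0.03,"claw":0.02},{"rx":0,"ry":0,"rz":-0.7,"x":0.06,"y":-0.1,"z":-0.03,"claw":0.02},{"rx":0,"ry":0,"rz":-0.7,"x":0.06,"y":-0.1,"z":-0.03,"claw":0.02}]' 
python3 - <<'E'
from h import *
n='wrist'
m=eyes.camera_model(n); np.savez(f'{n}8.npz',**{k:np.asarray(v) for k,v in m.items()}); i=eyes.snapshot(n); cv2.imwrite(f'pics/{n}8.png',i)
E
```

```text
clock: 15.4
ee_pos: [0.4373, 0.1617, 0.2411]
eef_rot: [[-0.0, 0.002, 1.0], [-0.643, 0.766, -0.001], [-0.766, -0.643, 0.001]]
wrist_force: [0.2, -0.2, -0.0]
opening: 0.0202
```

View pics/wrist8.png

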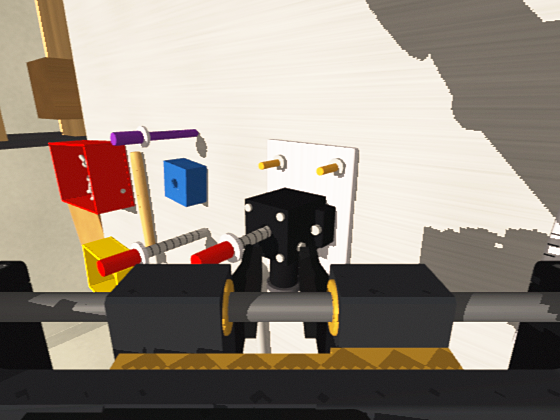

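```bash
python3 - <<'E'
from h import *
i=cv2.imread('pics/wrist8.png'); cv2.imwrite('pics/w8c.png',cv2.resize(i[180:280,185:305],(720,600),interpolation=cv2.INTER_CUBIC))
m=dict(np.load('wrist8.npz')); print(m['eye'])
for d in (44,46,48,50):
    tz=.092-d/1000
    print(d,[((proj(m,[.5012,.0122,tz+k])-[185,180])*6).round(0).tolist() for k in (.150,.106,.1,.0)], ((proj(m,[.5012,.0122,.092])-[185,180])*6).round(0))
print('screws',[((proj(m,[.5012+a,.0122+b,.096])-[185,180])*6).round(0).tolist() for a in(-.026,.026) for b in (-.026,.026)])
E
```

```text
[0.3549042 0.2661526 0.3655626]
44 [[43.0, 488.0], [248.0, 403.0], [273.0, 393.0], [615.0, 250.0]] [480. 307.]
46 [[53.0, 484.0], [256.0, 400.0], [281.0, 389.0], [621.0, 248.0]] [480. 307.]
48 [[63.0, 480.0], [264.0, 396.0], [289.0, 386.0], [627.0, 245.0]] [480. 307.]
50 [[73.0, 476.0], [273.0, 393.0], [297.0, 383.0], [632.0, 243.0]] [480. 307.]
screws [[372.0, 165.0], [565.0, 217.0], [380.0, 397.0], [565.0, 466.0]]
```

View pics/w8c.png

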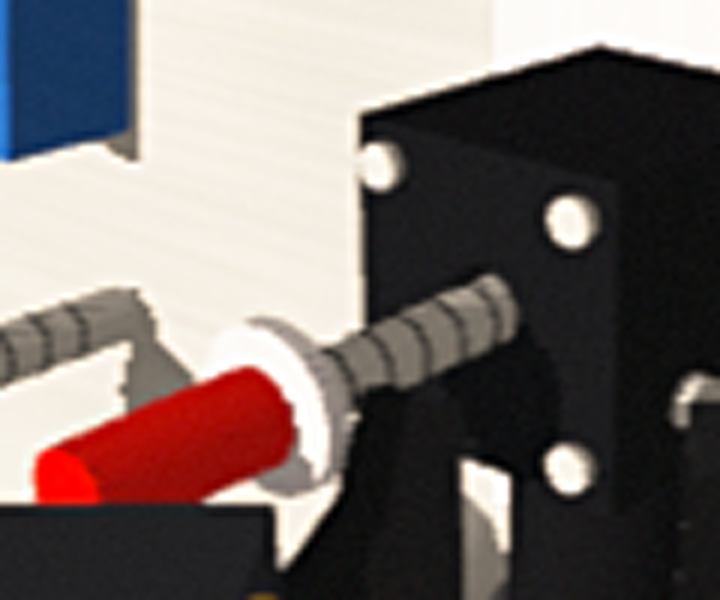

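```bash
python3 - <<'E'
from h import *
m=dict(np.load('wrist8.npz')); i=cv2.imread('pics/wrist8.png').astype(np.float32).mean(2)
e=m['eye']
sh=np.array([7/6,3.5/6])   # image shift from the screws
def zof(b,s):
    out=[]
    h=np.array([e[0]-b[0],e[1]-b[1],0]);h/=np.linalg.norm(h)
    zs=np.arange(.088,.150,.0005)
    pts=np.array([proj(m,np.array([*b,z])+.007*h)+s for z in zs]).astype(np.float32)
    acc=0
    for o in (-2,-1,0,1,2):   # offsets perpendicular, small
        q=pts+np.array([.38,.92],np.float32)*o*0.8
        acc=acc+cv2.remap(i,q[:,0].reshape(-1,1),q[:,1].reshape(-1,1),cv2.INTER_CUBIC).ravel()*(1 if o==0 else 0)
    return zs,acc,pts
zs,a,p=zof((.5012,.0122),sh)
for z,v,q in zip(zs,a,p): print(f'{z*1000:.1f}:{v:.0f}({q[0]:.1f},{q[1]:.1f})',end=' ')
c=cv2.imread('pics/wrist8.png')[205:265,215:285]; 
c=cv2.resize(c,(0,0),fx=11,fy=10 ,interpolation=cv2.INTER_NEAREST); cv2.imwrite('pics/w8r.png',c)
E
```

```text
88.0:27(272.0,229.2) 88.5:25(271.8,229.3) 89.0:23(271.5,229.5) 89.5:23(271.2,229.6) 90.0:31(270.9,229.7) 90.5:46(270.7,229.8) 91.0:63(270.4,229.9) 91.5:84(270.1,230.0) 92.0:102(269.8,230.1) 92.5:114(269.6,230.3) 93.0:120(269.3,230.4) 93.5:123(269.0,230.5) 94.0:123(268.7,230.6) 94.5:118(268.4,230.7) 95.0:110(268.2,230.8) 95.5:99(267.9,231.0) 96.0:87(267.6,231.1) 96.5:75(267.3,231.2) 97.0:67(267.0,231.3) 97.5:66(266.8,231.4) 98.0:71(266.5,231.5) 98.5:81(266.2,231.7) 99.0:92(265.9,231.8) 99.5:101(265.6,231.9) 100.0:108(265.3,232.0) 100.5:113(265.0,232.1) 101.0:115(264.8,232.3) 101.5:114(264.5,232.4) 102.0:113(264.2,232.5) 102.5:113(263.9,232.6) 103.0:114(263.6,232.7) 103.5:115(263.3,232.9) 104.0:113(263.0,233.0) 104.5:108(262.7,233.1) 105.0:102(262.5,233.2) 105.5:93(262.2,233.3) 106.0:82(261.9,233.5) 106.5:73(261.6,233.6) 107.0:68(261.3,233.7) 107.5:69(261.0,233.8) 108.0:77(260.7,233.9) 108.5:88(260.4,234.1) 109.0:100(260.1,234.2) 109.5:110(259.8,234.3) 110.0:113(259.5,234.4) 110.5:114(259.2,234.6) 111.0:115(258.9,234.7) 111.5:115(258.6,234.8) 112.0:115(258.3,234.9) 112.5:114(258.0,235.
[... 986 characters left out ...]
118(244.3,240.8) 135.0:115(244.0,240.9) 135.5:107(243.6,241.0) 136.0:95(243.3,241.2) 136.5:81(243.0,241.3) 137.0:70(242.7,241.5) 137.5:67(242.3,241.6) 138.0:75(242.0,241.7) 138.5:91(241.7,241.9) 139.0:105(241.3,242.0) 139.5:119(241.0,242.1) 140.0:127(240.7,242.3) 140.5:129(240.3,242.4) 141.0:131(240.0,242.6) 141.5:131(239.7,242.7) 142.0:129(239.3,242.8) 142.5:127(239.0,243.0) 143.0:124(238.7,243.1) 143.5:124(238.3,243.3) 144.0:138(238.0,243.4) 144.5:167(237.6,243.5) 145.0:197(237.3,243.7) 145.5:229(237.0,243.8) 146.0:247(236.6,244.0) 146.5:252(236.3,244.1) 147.0:253(235.9,244.3) 147.5:253(235.6,244.4) 148.0:251(235.2,244.5) 148.5:251(234.9,244.7) 149.0:252(234.6,244.8) 149.5:253(234.2,245.0)
```

View pics/w8r.png

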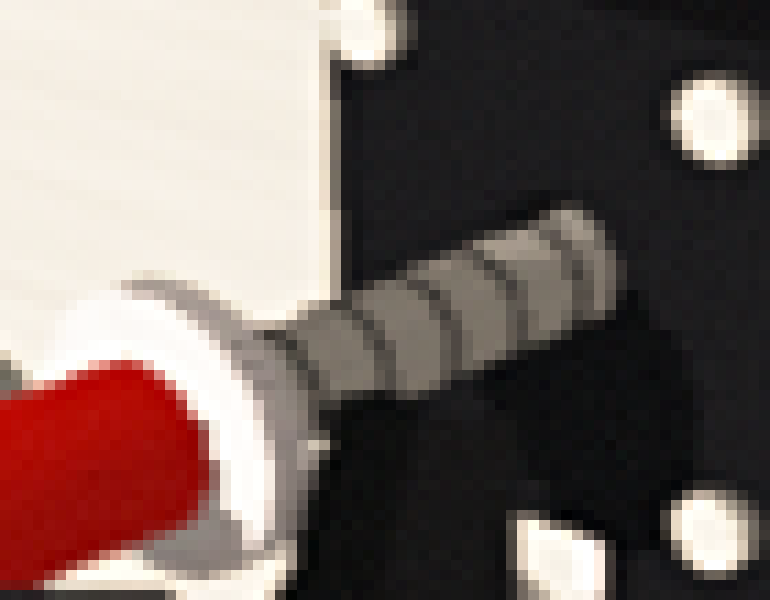

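Rings in the tilted wrist view come out at z = 97.3, 107.2, 117.2, 127.3 and 137.4 mm, which gives a depth of about 44.7 mm. The hand position at release gave 47 mm, so the grip may have slipped. I'll settle it with a light touch on the top of the grip.

```bash
python3 -c "
from h import *
go([.5015,.0122,.23],0)"
```

```text
{'x': np.float64(0.1049), 'y': np.float64(-0.1068), 'z': np.float64(0.0642), 'rv': array([-0.0028,  0.0012,  0.6969])}
```

```bash
python3 -m crank '[{"rx":0,"ry":0,"rz":0.17,"x":0.0,"y":-0.03,"z":0.01,"claw":0.0},{"rx":0,"ry":0,"rz":0.34,"x":0.015,"y":-0.055,"z":0.02,"claw":0.0},{"rx":0,"ry":0,"rz":0.51,"x":0.029,"y":-0.072,"z":0.032,"claw":0.0},{"rx":0,"ry":0,"rz":0.68,"x":0.055,"y":-0.1,"z":0.05,"claw":0.0},{"rx":0,"ry":0,"rz":0.697,"x":0.085,"y":-0.12,"z":0.064,"claw":0.0},{"rx":0,"ry":0,"rz":0.697,"x":0.1,"y":-0.11,"z":0.064,"claw":0.0},{"rx":0,"ry":0,"rz":0.697,"x":0.105,"y":-0.107,"z":0.064,"claw":0.0},{"rx":0,"ry":0,"rz":0.697,"x":0.105,"y":-0.107,"z":0.064,"claw":0.0}]' 
python3 -c "
from h import *
go([.5015,.0122,.20],0); i=eyes.snapshot('wrist');cv2.imwrite('pics/w9.png',i)"
```

```text
clock: 16.45
ee_pos: [0.5004, 0.0141, 0.2291]
eef_rot: [[-0.0, -0.002, 1.0], [-0.002, 1.0, 0.002], [-1.0, -0.002, -0.0]]
wrist_force: [-0.1, 1.4, -0.2]
opening: 0.0004
{'x': np.float64(0.0291), 'y': np.float64(-0.0018), 'z': np.float64(0.0011), 'rv': array([ 0.0024, -0.    ,  0.0023])}
```

View pics/w9.png

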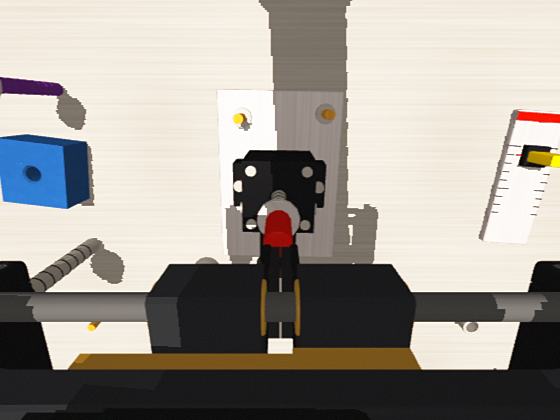

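Fingers are shut directly above the grip (278,230). Lower to about z = 0.200, then touch.

```bash
python3 -m crank '[{"rx":0,"ry":0,"rz":0,"x":0.008,"y":0,"z":0,"claw":0.0},{"rx":0,"ry":0,"rz":0,"x":0.018,"y":0,"z":0.001,"claw":0.0},{"rx":0,"ry":0,"rz":0,"x":0.026,"y":0,"z":0.001,"claw":0.0},{"rx":0,"ry":0,"rz":0,"x":0.028,"y":0,"z":0.001,"claw":0.0},{"rx":0,"ry":0,"rz":0,"x":0.028,"y":0,"z":0.001,"claw":0.0}]'|grep -v rot
```

```text
clock: 17.12
ee_pos: [0.5017, 0.0127, 0.2009]
wrist_force: [0.5, -1.0, -0.5]
opening: 0.0003
```

```bash
python3 -m crank '[{"rx":0,"ry":0,"rz":0,"x":0.001,"y":0,"z":0,"claw":0.0},{"rx":0,"ry":0,"rz":0,"x":0.001,"y":0,"z":0,"claw":0.0}]'|grep -v rot;python3 -m crank '[{"rx":0,"ry":0,"rz":0,"x":0.001,"y":0,"z":0,"claw":0.0}]'|grep -v rot
```

```text
clock: 17.38
ee_pos: [0.5019, 0.0127, 0.2002]
wrist_force: [-0.2, -0.1, -0.0]
opening: 0.0004
clock: 17.5
ee_pos: [0.5019, 0.0127, 0.1992]
wrist_force: [0.5, 0.4, -0.6]
opening: 0.0004
```

```bash
python3 -m crank '[{"rx":0,"ry":0,"rz":0,"x":0.0007,"y":0,"z":0,"claw":0.0}]'|grep -v rot;python3 -m crank '[{"rx":0,"ry":0,"rz":0,"x":0.0007,"y":0,"z":0,"claw":0.0}]'|grep -v rot
```

```text
clock: 17.62
ee_pos: [0.5017, 0.0127, 0.1983]
wrist_force: [0.2, 0.0, -0.8]
opening: 0.0006
clock: 17.75
ee_pos: [0.5017, 0.0127, 0.1976]
wrist_force: [-0.2, -0.1, 0.1]
opening: 0.0001
```

```bash
python3 -m crank '[{"rx":0,"ry":0,"rz":0,"x":0.0006,"y":0,"z":0,"claw":0.0}]'|grep -v rot
```

```text
clock: 17.88
ee_pos: [0.5017, 0.0127, 0.1969]
wrist_force: [-0.3, 0.1, 0.2]
opening: 0.0002
```

```bash
python3 -m crank '[{"rx":0,"ry":0,"rz":0,"x":0.0006,"y":0,"z":0,"claw":0.0}]'|grep -v rot
```

```text
clock: 18.0
ee_pos: [0.5017, 0.0127, 0.1964]
wrist_force: [-0.2, 0.3, 0.4]
opening: 0.0003
```

```bash
python3 -m crank '[{"rx":0,"ry":0,"rz":0,"x":0.0005,"y":0,"z":0,"claw":0.0}]'|grep -v rot
```

```text
clock: 18.12
ee_pos: [0.5017, 0.0127, 0.1959]
wrist_force: [0.1, -0.2, -0.2]
opening: 0.0004
```

```bash
python3 -m crank '[{"rx":0,"ry":0,"rz":0,"x":0.0005,"y":0,"z":0,"claw":0.0}]'|grep -v rot
```

```text
clock: 18.25
ee_pos: [0.5017, 0.0127, 0.1954]
wrist_force: [-0.5, -0.7, 0.0]
opening: 0.0007
```

```bash
python3 -m crank '[{"rx":0,"ry":0,"rz":0,"x":0.0005,"y":0,"z":0,"claw":0.0}]'|grep -v rot
```

```text
clock: 18.38
ee_pos: [0.5019, 0.0127, 0.1951]
wrist_force: [0.1, 0.2, 1.9]
opening: 0.0009
```

```bash
python3 -m crank '[{"rx":0,"ry":0,"rz":0,"x":0.0004,"y":0,"z":0,"claw":0.0}]'|grep -v rot
```

```text
clock: 18.5
ee_pos: [0.502, 0.0127, 0.1949]
wrist_force: [0.3, -0.7, 3.3]
opening: 0.0005
```

```bash
python3 -m crank '[{"rx":0,"ry":0,"rz":0,"x":-0.003,"y":0,"z":0,"claw":0.0},{"rx":0,"ry":0,"rz":0,"x":-0.03,"y":0,"z":0,"claw":0.0},{"rx":0,"ry":0,"rz":0,"x":-0.06,"y":0.0,"z":0,"claw":0.0},{"rx":0,"ry":0,"rz":0,"x":-0.06,"y":0.06,"z":-0.02,"claw":0.0},{"rx":0,"ry":0,"rz":0,"x":-0.06,"y":0.12,"z":-0.05,"claw":0.0},{"rx":0,"ry":0,"rz":0,"x":-0.06,"y":0.18,"z":-0.08,"claw":0.0},{"rx":0,"ry":0,"rz":0,"x":-0.06,"y":0.24,"z":-0.08,"claw":0.02},{"rx":0,"ry":0,"rz":0,"x":-0.06,"y":0.28,"z":-0.08,"claw":0.02}]'
python3 - <<'E'
from h import *
T=eyes.camera_model('top');S=eyes.camera_model('side')
t=eyes.snapshot('top');s=eyes.snapshot('side')
cv2.imwrite('pics/top10.png',t);cv2.imwrite('pics/side10.png',s)
cv2.imwrite('pics/t10c.png',cv2.resize(t[215:275,250:310],(600,600),interpolation=cv2.INTER_CUBIC))
cv2.imwrite('pics/s10c.png',cv2.resize(s[175:255,215:295],(600,600),interpolation=cv2.INTER_CUBIC))
m=eyes.camera_model('wrist'); i=eyes.snapshot('wrist');cv2.imwrite('pics/wrist10.png',i); np.savez('wrist10.npz',**{k:np.asarray(v) for k,v in m.items()})
E
```

```text
clock: 19.5
ee_pos: [0.4204, 0.2957, 0.2538]
eef_rot: [[-0.0, -0.003, 1.0], [-0.002, 1.0, 0.003], [-1.0, -0.002, -0.0]]
wrist_force: [0.2, -0.3, -0.3]
opening: 0.0133
```

View pics/t10c.png

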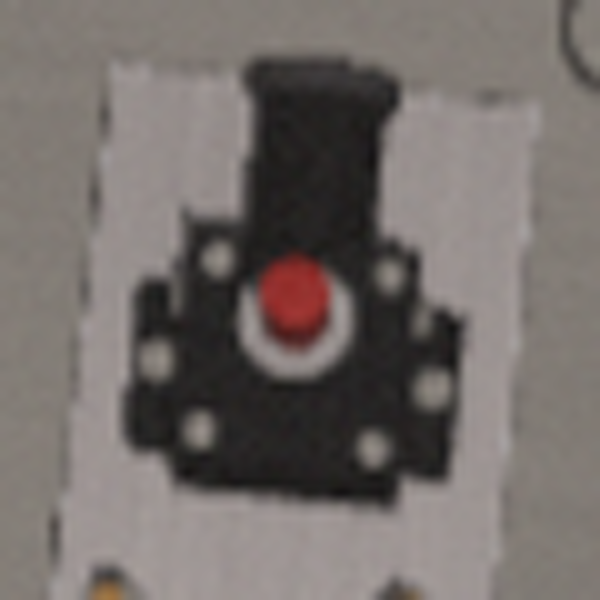

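View pics/s10c.png

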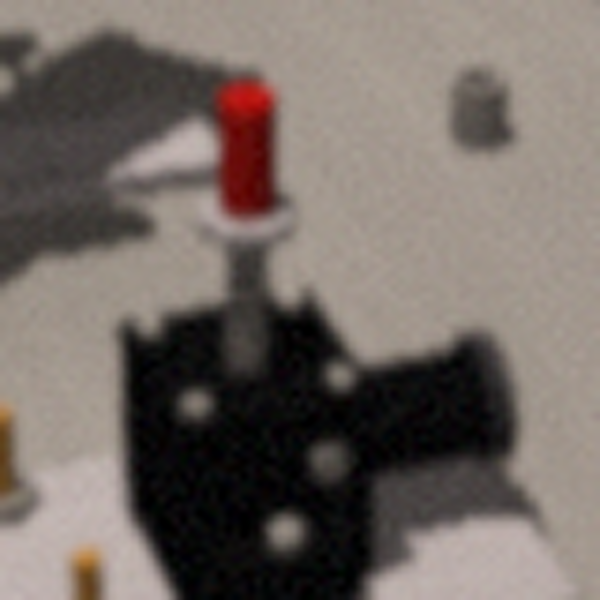

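View pics/wrist10.png

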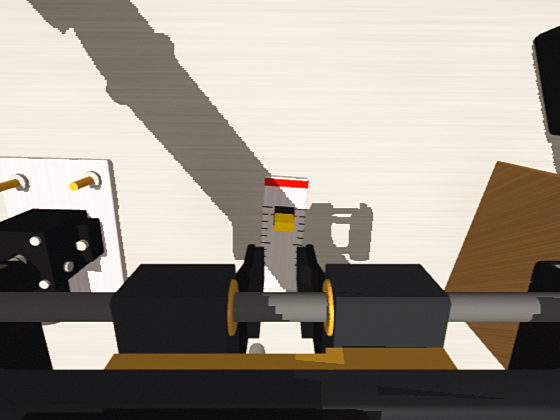

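```bash
python3 - <<'E'
from h import *
T=eyes.camera_model('top');S=eyes.camera_model('side')
ft=lambda a,b:(250+(a+.5)/10-.5,215+(b+.5)/10-.5); fs=lambda a,b:(215+(a+.5)/7.5-.5,175+(b+.5)/7.5-.5)
print('griptop now',tri(T,ft(297,286),S,fs(246,97)))
def redm(i):
    h=cv2.cvtColor(i,cv2.COLOR_BGR2HSV); H,Sa,V=[h[...,k].astype(int) for k in range(3)]
    return ((H<8)|(H>172))&(Sa>150)&(V>50)
for n in('side0','side10'):
    print(n,[b for b in blobs(redm(cv2.imread(f'pics/{n}.png')),60) if 100<b[0][4]<200])
# earlier start top with same half-pixel convention
f0=lambda a,b:(165+(a+.5)/3.636-.5,190+(b+.5)/3.632-.5); g0=lambda a,b:(180+(a+.5)/3.5-.5,170+(b+.5)/3.5-.5)
print('start',tri(T,f0(754,248),S,g0(361,327)))
sc=[plane(T,*ft(a,b),.096)[:2] for a,b in((218,258),(391,274),(374,449),(199,429))]; print(np.round(sc,4).tolist(),np.mean(sc,0))
print('flange',plane(T,*ft(295,321),.145+.006))
ss=[plane(S,*fs(a,b),.096)[:2] for a,b in((148,328),(310,298))]; print('side front screws?',ss)
E
```

```text
griptop now (array([0.50674513, 0.01221955, 0.19294576]), np.float64(0.0009754908489518541))
side0 [([279, 262, 8, 19, 147], [282.5, 270.9])]
side10 [([244, 186, 7, 17, 106], [247.3, 193.8])]
start (array([ 0.49269451, -0.25323371,  0.15603563]), np.float64(0.0010574364350650703))
[[0.528, 0.0381], [0.5277, -0.0141], [0.4748, -0.0135], [0.4761, 0.0389]] [0.50165085 0.01235388]
flange [0.50274461 0.01258797 0.151     ]
side front screws? [array([0.47690004, 0.03283564]), array([0.53577913, 0.03083728])]
```

```bash
python3 - <<'E'
from h import *
i=cv2.imread('pics/wrist10.png'); cv2.imwrite('pics/w10c.png',cv2.resize(i[165:265,235:335],(600,600),interpolation=cv2.INTER_CUBIC))
T=eyes.camera_model('top'); print('can',plane(T,132,187,.15),plane(T,129,183,.19))
print(r.sense()['ee_pos'])
E
```

```text
can [0.64161349 0.46138967 0.15      ] [0.64216434 0.45681011 0.19      ]
[0.42043373 0.29531706 0.25295097]
```

View pics/w10c.png

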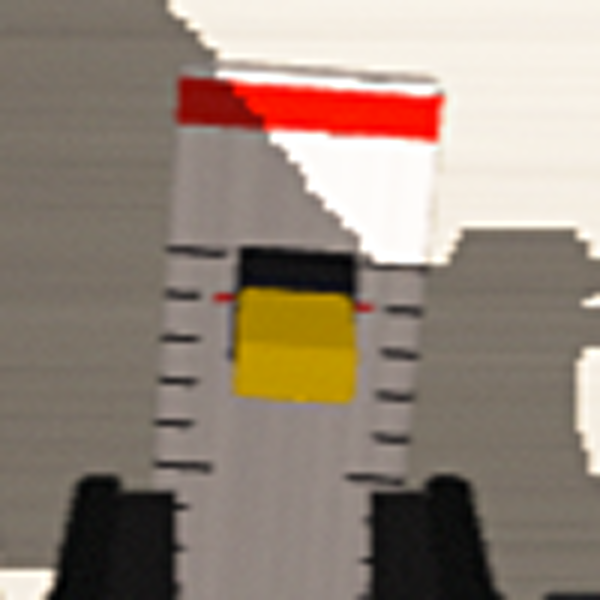

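```bash
cat >> h.py <<'E'
def cur(m,f,t0L,t0R,t5L,t5R,rL,rR,z=.012):
    P=lambda p:plane(m,*f(*p),z)[:2]
    o=(P(t0L)+P(t0R))/2; q=(P(t5L)+P(t5R))/2; u=(q-o); L=np.linalg.norm(u); u/=L
    c=(P(rL)+P(rR))/2
    print('zero',o.round(4),'ang',np.arctan2(u[1],u[0]).round(4),'50=',L.round(4),'cursor',((c-o)@u).round(4),((c-o)@u/L*.05).round(4),'pos',c.round(4))
E
python3 - <<'E'
from h import *
m=dict(np.load('wrist10.npz'))
f=lambda a,b:(235+(a+.5)/6-.5,165+(b+.5)/6-.5)
cur(m,f,(167,249),(430,267),(155,465),(405,483),(223,298),(365,308))
print('tabtop',plane(m,*f(297,375),.058))
E
```

```text
zero [0.4625 0.3042] ang -0.069 50= 0.0506 cursor 0.0103 0.0101 pos [0.4727 0.3033]
tabtop [0.47198726 0.30353294 0.058     ]
```

```bash
python3 -c "
from h import *
go([.4725,.303,.1],-.07);"
python3 -m crank '[{"rx":0.07,"ry":0,"rz":0,"x":0.03,"y":0.007,"z":0.04,"claw":0.05},{"rx":0.07,"ry":0,"rz":0,"x":0.09,"y":0.008,"z":0.052,"claw":0.05},{"rx":0.07,"ry":0,"rz":0,"x":0.13,"y":0.008,"z":0.052,"claw":0.05},{"rx":0.07,"ry":0,"rz":0,"x":0.153,"y":0.008,"z":0.052,"claw":0.05},{"rx":0.07,"ry":0,"rz":0,"x":0.153,"y":0.008,"z":0.052,"claw":0.05}]'
python3 -c "
from h import *
go([.4725,.303,.032],-.07);i=eyes.snapshot('wrist');cv2.imwrite('pics/w11.png',i)"
```

```text
{'x': np.float64(0.1529), 'y': np.float64(0.008), 'z': np.float64(0.0522), 'rv': array([ 0.0754, -0.0007,  0.0042])}
clock: 20.27
ee_pos: [0.4727, 0.298, 0.0989]
eef_rot: [[-0.003, 0.072, 0.997], [-0.006, 0.997, -0.072], [-1.0, -0.007, -0.003]]
wrist_force: [0.5, -0.5, 0.0]
opening: 0.0495
{'x': np.float64(0.0668), 'y': np.float64(0.0054), 'z': np.float64(-0.0004), 'rv': array([-0.0017, -0.0028,  0.0065])}
```

View pics/w11.png

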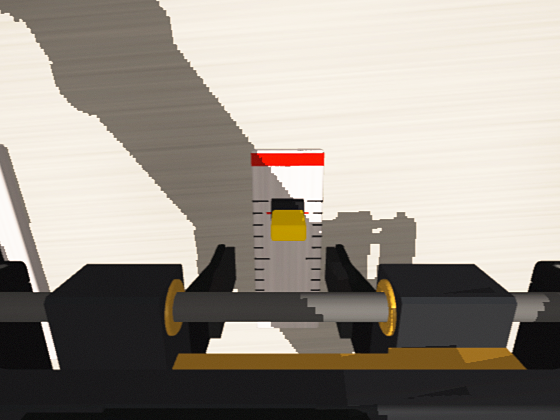

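Tab at (289,228), fingers centred at column 281, so about 5 mm to the +y side. I'll shift and descend.

```bash
python3 -m crank '[{"rx":0,"ry":0,"rz":0,"x":0.01,"y":0.005,"z":0,"claw":0.05},{"rx":0,"ry":0,"rz":0,"x":0.04,"y":0.005,"z":0,"claw":0.05},{"rx":0,"ry":0,"rz":0,"x":0.06,"y":0.005,"z":0,"claw":0.05},{"rx":0,"ry":0,"rz":0,"x":0.066,"y":0.005,"z":0,"claw":0.05},{"rx":0,"ry":0,"rz":0,"x":0.066,"y":0.005,"z":0,"claw":0.05}]'
python3 -c "
from h import *
go([.4725,.303,.032],-.07);i=eyes.snapshot('wrist');cv2.imwrite('pics/w12.png',i)"
```

```text
clock: 20.95
ee_pos: [0.4744, 0.3056, 0.0352]
eef_rot: [[0.001, 0.07, 0.998], [-0.002, 0.998, -0.07], [-1.0, -0.002, 0.001]]
wrist_force: [0.0, 0.1, -0.2]
opening: 0.0498
{'x': np.float64(0.0032), 'y': np.float64(-0.0027), 'z': np.float64(-0.0017), 'rv': array([0.0003, 0.0009, 0.0024])}
```

View pics/w12.png

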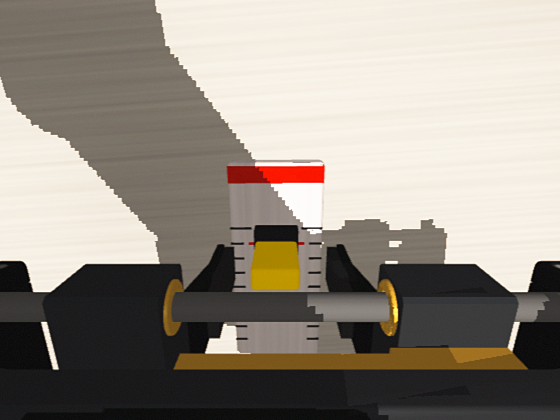

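```bash
python3 -m crank '[{"rx":0,"ry":0,"rz":0,"x":0.001,"y":-0.003,"z":-0.0015,"claw":0.05},{"rx":0,"ry":0,"rz":0,"x":0.001,"y":-0.003,"z":-0.0015,"claw":0.015},{"rx":0,"ry":0,"rz":0,"x":0.001,"y":-0.003,"z":-0.0015,"claw":0.015},{"rx":0,"ry":0,"rz":0,"x":0.001,"y":-0.003,"z":-0.0015,"claw":0.015},{"rx":0,"ry":0,"rz":0,"x":0.001,"y":-0.003,"z":-0.0015,"claw":0.015},{"rx":0,"ry":0,"rz":0,"x":0.001,"y":-0.003,"z":-0.0015,"claw":0.015}]' 25

```

```text
clock: 21.75
ee_pos: [0.4724, 0.3032, 0.0338]
eef_rot: [[0.001, 0.069, 0.998], [-0.002, 0.998, -0.069], [-1.0, -0.002, 0.001]]
wrist_force: [0.0, 2.7, 0.2]
opening: 0.0239
```

Gripped at 24 mm. Now move about 36.8 mm along the rule, in tool z.

```bash
python3 -m crank '[{"rx":0,"ry":0,"rz":0,"x":0,"y":0.0,"z":0.006,"claw":0.015},{"rx":0,"ry":0,"rz":0,"x":0,"y":0,"z":0.014,"claw":0.015},{"rx":0,"ry":0,"rz":0,"x":0,"y":0,"z":0.022,"claw":0.015},{"rx":0,"ry":0,"rz":0,"x":0,"y":0,"z":0.03,"claw":0.015},{"rx":0,"ry":0,"rz":0,"x":0,"y":0,"z":0.036,"claw":0.015},{"rx":0,"ry":0,"rz":0,"x":0,"y":0,"z":0.0375,"claw":0.015},{"rx":0,"ry":0,"rz":0,"x":0,"y":0,"z":0.0375,"claw":0.015},{"rx":0,"ry":0,"rz":0,"x":0,"y":0,"z":0.0375,"claw":0.015}]'
python3 - <<'E'
from h import *
m=eyes.camera_model('wrist'); i=eyes.snapshot('wrist');cv2.imwrite('pics/w13.png',i); np.savez('w13.npz',**{k:np.asarray(v) for k,v in m.items()})
print(r.sense()['ee_pos'])
cv2.imwrite('pics/w13c.png',cv2.resize(i[150:290,200:350],(750,700)[:2] if 0 else (643,600),interpolation=cv2.INTER_CUBIC))
E
```

```text
clock: 22.75
ee_pos: [0.5106, 0.3006, 0.0338]
eef_rot: [[0.002, 0.07, 0.998], [-0.002, 0.998, -0.07], [-1.0, -0.001, 0.002]]
wrist_force: [-1.9, 5.1, 1.2]
opening: 0.0238
[0.51057555 0.30057025 0.03383552]
```

View pics/w13c.png

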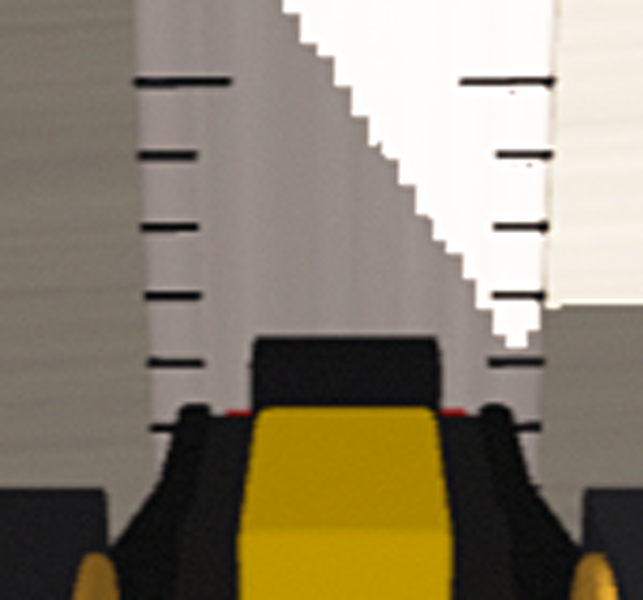

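```bash
python3 -m crank '[{"rx":0,"ry":0,"rz":0,"x":0,"y":0,"z":-0.0012,"claw":0.015},{"rx":0,"ry":0,"rz":0,"x":0,"y":0,"z":-0.0012,"claw":0.015},{"rx":0,"ry":0,"rz":0,"x":0,"y":0,"z":-0.0012,"claw":0.015}]'
python3 - <<'E'
from h import *
i=eyes.snapshot('wrist');cv2.imwrite('pics/w14.png',i)
print(r.sense()['ee_pos'])
cv2.imwrite('pics/w14c.png',cv2.resize(i[200:260,210:340],(780,360),interpolation=cv2.INTER_CUBIC))
E
```

```text
clock: 23.18
ee_pos: [0.5105, 0.3005, 0.0339]
eef_rot: [[0.004, 0.07, 0.998], [-0.001, 0.998, -0.07], [-1.0, -0.001, 0.004]]
wrist_force: [1.4, 5.1, -1.5]
opening: 0.0236
[0.51050688 0.30057224 0.03386366]
```

View pics/w14c.png

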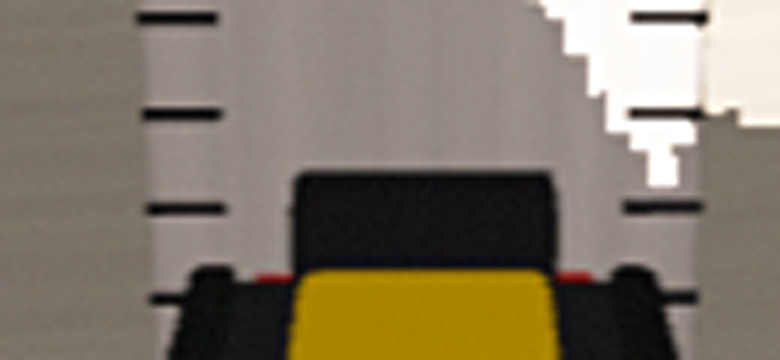

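```bash
python3 -m crank '[{"rx":0,"ry":0,"rz":0,"x":0,"y":0,"z":-0.0012,"claw":0.015},{"rx":0,"ry":0,"rz":0,"x":0,"y":0,"z":-0.0012,"claw":0.015},{"rx":0,"ry":0,"rz":0,"x":0,"y":0,"z":-0.0012,"claw":0.015}]'|grep -v rot
python3 - <<'E'
from h import *
i=eyes.snapshot('wrist');cv2.imwrite('pics/w15.png',i)
cv2.imwrite('pics/w15c.png',cv2.resize(i[200:260,210:340],(780,360),interpolation=cv2.INTER_CUBIC))
E
```

```text
clock: 23.6
ee_pos: [0.5098, 0.3006, 0.0339]
wrist_force: [3.1, 5.4, -2.1]
opening: 0.0239
```

View pics/w15c.png

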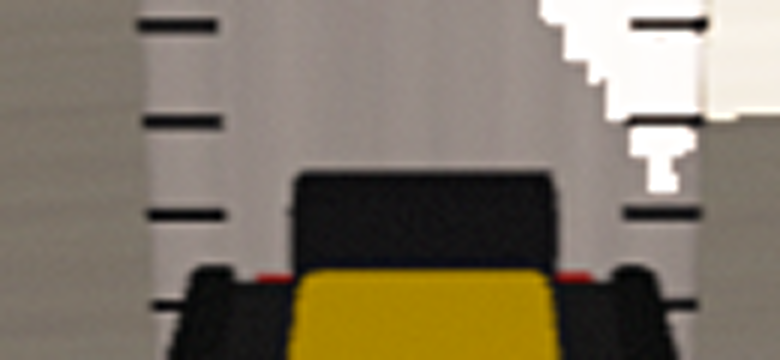

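```bash
python3 -m crank '[{"rx":0,"ry":0,"rz":0,"x":0,"y":0,"z":0.0005,"claw":0.015},{"rx":0,"ry":0,"rz":0,"x":0,"y":0,"z":0.001,"claw":0.05},{"rx":0,"ry":0,"rz":0,"x":0,"y":0,"z":0.001,"claw":0.05},{"rx":0,"ry":0,"rz":0,"x":0,"y":0,"z":0.001,"claw":0.05},{"rx":0,"ry":0,"rz":0,"x":-0.03,"y":0,"z":0.0,"claw":0.05},{"rx":0,"ry":0,"rz":0,"x":-0.08,"y":0,"z":0.0,"claw":0.05},{"rx":0,"ry":0,"rz":0,"x":-0.11,"y":0,"z":-0.01,"claw":0.05},{"rx":0,"ry":0,"rz":0,"x":-0.11,"y":0,"z":-0.02,"claw":0.05}]'
python3 -m crank '[{"rx":0,"ry":0,"rz":0,"x":0,"y":0,"z":-0.02,"claw":0.05},{"rx":0,"ry":0,"rz":0,"x":0,"y":0,"z":-0.02,"claw":0.05},{"rx":0,"ry":0,"rz":0,"x":0,"y":0,"z":-0.02,"claw":0.05}]'|head -2
python3 - <<'E'
from h import *
m=eyes.camera_model('wrist');i=eyes.snapshot('wrist');cv2.imwrite('pics/w16.png',i); np.savez('w16.npz',**{k:np.asarray(v) for k,v in m.items()})
cv2.imwrite('pics/w16c.png',cv2.resize(i[150:270,220:340],(600,600),interpolation=cv2.INTER_CUBIC))
cv2.imwrite('pics/side16.png',eyes.snapshot('side')); print(r.sense()['ee_pos'])
E
```

```text
clock: 24.65
ee_pos: [0.4889, 0.302, 0.1465]
eef_rot: [[0.004, 0.071, 0.997], [-0.0, 0.998, -0.071], [-1.0, 0.0, 0.004]]
wrist_force: [0.3, -0.0, 0.3]
opening: 0.05
clock: 25.02
ee_pos: [0.4676, 0.3024, 0.1429]
[0.46797416 0.30245    0.14318955]
```

View pics/w16c.png

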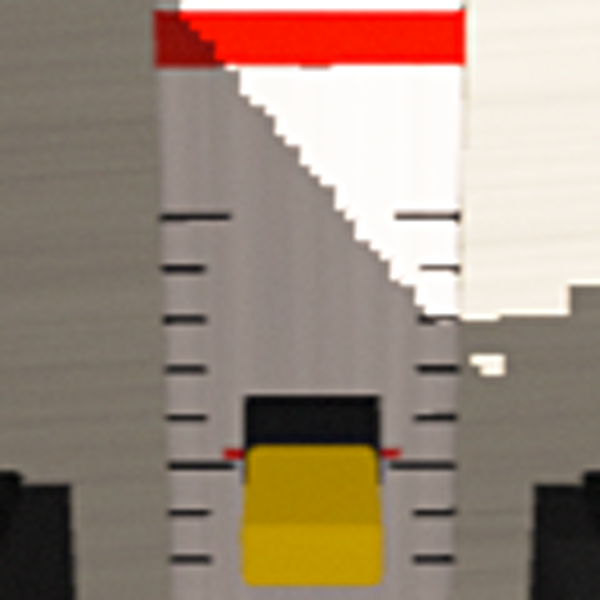

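View pics/side16.png

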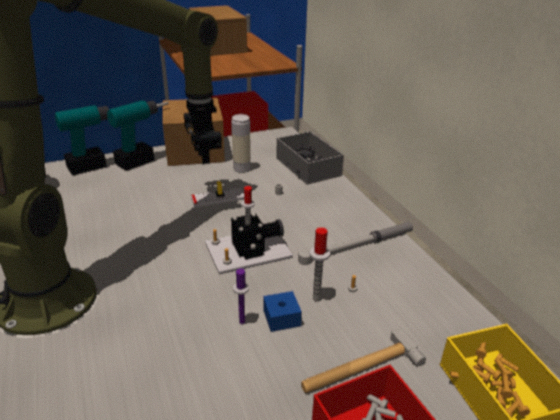

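The cursor reads about 47.1 to 47.5. The vision and touch depths still differ by about 2 mm. There is time, so I'll look along y, where the rod's lean in x has no effect.

```bash
python3 -c "
from h import *
go([.585,.16,.25],0)"
python3 -m crank '[{"rx":0,"ry":0,"rz":0,"x":-0.06,"y":0,"z":0,"claw":0.03},{"rx":0,"ry":0,"rz":0,"x":-0.11,"y":-0.03,"z":0.03,"claw":0.03},{"rx":-0.03,"ry":0,"rz":-0.15,"x":-0.11,"y":-0.08,"z":0.07,"claw":0.03},{"rx":-0.07,"ry":0,"rz":-0.33,"x":-0.11,"y":-0.13,"z":0.12,"claw":0.03},{"rx":-0.07,"ry":0,"rz":-0.5,"x":-0.108,"y":-0.15,"z":0.127,"claw":0.03},{"rx":-0.07,"ry":0,"rz":-0.68,"x":-0.108,"y":-0.15,"z":0.127,"claw":0.03},{"rx":-0.07,"ry":0,"rz":-0.75,"x":-0.108,"y":-0.15,"z":0.127,"claw":0.03},{"rx":-0.07,"ry":0,"rz":-0.75,"x":-0.108,"y":-0.15,"z":0.127,"claw":0.03}]'
python3 - <<'E'
from h import *
m=eyes.camera_model('wrist');i=eyes.snapshot('wrist');cv2.imwrite('pics/w17.png',i); np.savez('w17.npz',**{k:np.asarray(v) for k,v in m.items()}); print(m['eye'])
E
```

```text
{'x': np.float64(-0.1063), 'y': np.float64(-0.1342), 'z': np.float64(0.1268), 'rv': array([-0.0706,  0.0002,  0.0037])}
clock: 26.12
ee_pos: [0.5833, 0.146, 0.2505]
eef_rot: [[-0.023, -0.016, 1.0], [-0.684, 0.73, -0.004], [-0.729, -0.684, -0.027]]
wrist_force: [0.2, -0.4, 0.5]
opening: 0.0301
[0.50451311 0.25736714 0.37128424]
```

View pics/w17.png

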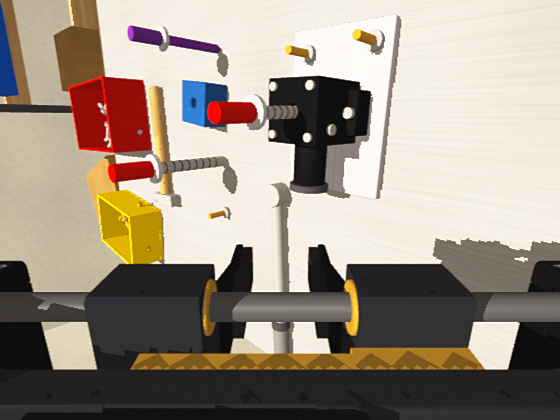

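```bash
python3 - <<'E'
from h import *
i=cv2.imread('pics/w17.png'); m=dict(np.load('w17.npz')); e=m['eye']
cv2.imwrite('pics/w17c.png',cv2.resize(i[70:155,205:325],(792,561),interpolation=cv2.INTER_CUBIC))
# screw heads by brightness in the block-top region
g=i.astype(np.float32).mean(2)
sub=(g[70:150,268:318]>90); 
print([(b[0][4],[b[1][0]+268,b[1][1]+70]) for b in blobs(sub,6)])
for a in(-.026,.026):
    for b in(-.026,.026): print(proj(m,[.5012+a,.0122+b,.096]).round(1),end=' ')
E
```

```text
[(810, [282.2, 101.4]), (83, [309.3, 84.5]), (119, [280.3, 111.7]), (82, [292.0, 111.1]), (73, [306.8, 137.2])]
[271.8  86.1] [308.6  83.9] [271.4 134. ] [306.7 136.6]
```

View pics/w17c.png

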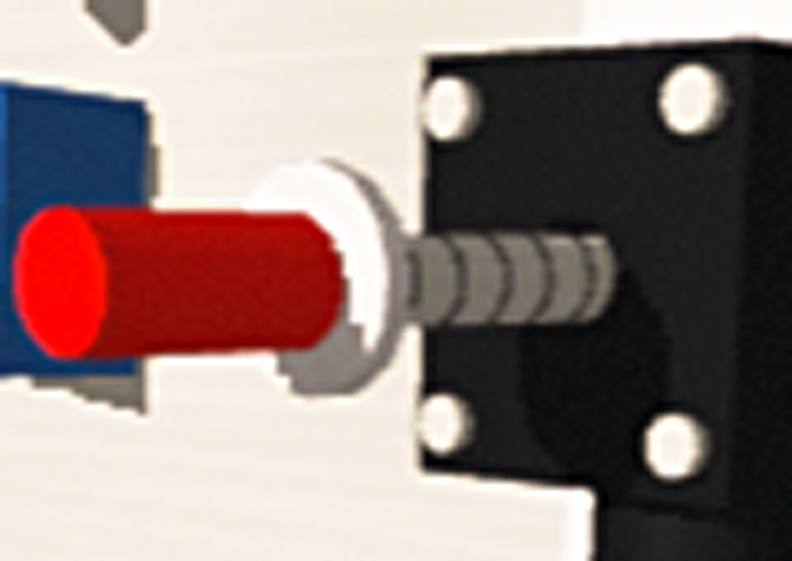

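```bash
python3 - <<'E'
from h import *
i=cv2.imread('pics/w17.png').astype(np.float32).mean(2); m=dict(np.load('w17.npz')); e=m['eye']
for sh in ((0.6,.3),(1.0,.4)):
  for lean in (0,.03):
    b=np.array([.5012,.0122]); zs=np.arange(.088,.16,.00025); h=np.array([e[0]-b[0],e[1]-b[1],0]);h/=np.linalg.norm(h)
    p=np.array([proj(m,np.array([b[0]+lean*(z-.07),b[1],z])+.007*h)+sh for z in zs]).astype(np.float32)
    v=cv2.remap(i,p[:,:1].copy(),p[:,1:].copy(),cv2.INTER_CUBIC).ravel()
    mn=[k for k in range(3,len(v)-3) if v[k]==v[k-3:k+4].min() and v[k]<95 and zs[k]>.094]
    print(sh,lean,[(round(zs[k]*1000,2),round(float(v[k]))) for k in mn], p[0],p[-1], 'exit',zs[np.argmax(v>65)])
E
```

```text
(0.6, 0.3) 0 [(np.float64(96.25), 72), (np.float64(106.25), 74), (np.float64(115.75), 77), (np.float64(126.25), 73), (np.float64(135.75), 79), (np.float64(153.0), 47), (np.float64(155.25), 54), (np.float64(158.0), 53)] [299.06894 111.19029] [249.35886  109.866196] exit 0.09075
(0.6, 0.3) 0.03 [(np.float64(96.25), 71), (np.float64(106.0), 71), (np.float64(116.0), 74), (np.float64(126.25), 73), (np.float64(135.75), 72), (np.float64(152.0), 52), (np.float64(156.25), 54)] [299.05338 111.70939] [249.38974  112.881935] exit 0.091
(1.0, 0.4) 0 [(np.float64(96.75), 72), (np.float64(106.75), 73), (np.float64(116.5), 76), (np.float64(126.75), 73), (np.float64(136.25), 78), (np.float64(153.5), 46), (np.float64(155.75), 54), (np.float64(158.5), 53)] [299.46893 111.2903 ] [249.75885  109.966194] exit 0.0915
(1.0, 0.4) 0.03 [(np.float64(96.75), 71), (np.float64(106.75), 71), (np.float64(116.5), 74), (np.float64(126.75), 73), (np.float64(136.25), 72), (np.float64(152.5), 52), (np.float64(156.75), 54)] [299.45337 111.80939] [249.78973 112.98194] exit 0.0915
```

The view along y puts the rings at 96.2 to 96.7 mm, so the depth is 45.3 to 45.8. Touch gave 46.7 and hand height 47.0. My best estimate is about 46.6, and the cursor reads about 47.4, so I'll move it back by about 0.8 mm.

```bash
python3 -c "
from h import *
go([.5085,.3005,.11],-.07)"

```

```text
{'x': np.float64(-0.0011), 'y': np.float64(0.2117), 'z': np.float64(-0.0726), 'rv': array([ 0.0703, -0.    ,  0.7524])}
```

```bash
python3 -m crank '[{"rx":0,"ry":0,"rz":0.17,"x":-0.01,"y":0.02,"z":-0.01,"claw":0.05},{"rx":0.02,"ry":0,"rz":0.34,"x":-0.02,"y":0.06,"z":-0.03,"claw":0.05},{"rx":0.04,"ry":0,"rz":0.51,"x":-0.02,"y":0.1,"z":-0.05,"claw":0.05},{"rx":0.07,"ry":0,"rz":0.68,"x":-0.015,"y":0.15,"z":-0.07,"claw":0.05},{"rx":0.07,"ry":0,"rz":0.752,"x":-0.005,"y":0.2,"z":-0.0726,"claw":0.05},{"rx":0.07,"ry":0,"rz":0.752,"x":-0.001,"y":0.2117,"z":-0.0726,"claw":0.05},{"rx":0.07,"ry":0,"rz":0.752,"x":-0.001,"y":0.2117,"z":-0.0726,"claw":0.05},{"rx":0.07,"ry":0,"rz":0.752,"x":-0.001,"y":0.2117,"z":-0.0726,"claw":0.05}]'
python3 -c "
from h import *
go([.5095,.3006,.034],-.07)"
```

```text
clock: 27.18
ee_pos: [0.5102, 0.3004, 0.1119]
eef_rot: [[0.003, 0.07, 0.998], [-0.0, 0.998, -0.07], [-1.0, -0.0, 0.003]]
wrist_force: [-0.5, -0.7, 0.0]
opening: 0.0497
{'x': np.float64(0.0779), 'y': np.float64(0.0002), 'z': np.float64(-0.0009), 'rv': array([-0.0005,  0.003 ,  0.0001])}
```

```bash
python3 -m crank '[{"rx":0,"ry":0,"rz":0,"x":0.03,"y":0,"z":-0.001,"claw":0.05},{"rx":0,"ry":0,"rz":0,"x":0.06,"y":0,"z":-0.001,"claw":0.05},{"rx":0,"ry":0,"rz":0,"x":0.077,"y":0,"z":-0.001,"claw":0.05},{"rx":0,"ry":0,"rz":0,"x":0.077,"y":0,"z":-0.001,"claw":0.05},{"rx":0,"ry":0,"rz":0,"x":0.077,"y":0,"z":-0.001,"claw":0.015},{"rx":0,"ry":0,"rz":0,"x":0.077,"y":0,"z":-0.001,"claw":0.015},{"rx":0,"ry":0,"rz":0,"x":0.077,"y":0,"z":-0.001,"claw":0.015},{"rx":0,"ry":0,"rz":0,"x":0.077,"y":0,"z":-0.001,"claw":0.015}]' 25 | grep -v rot
python3 -m crank '[{"rx":0,"ry":0,"rz":0,"x":0,"y":0,"z":-0.0009,"claw":0.015},{"rx":0,"ry":0,"rz":0,"x":0,"y":0,"z":-0.0018,"claw":0.015},{"rx":0,"ry":0,"rz":0,"x":0,"y":0,"z":-0.0018,"claw":0.015},{"rx":0,"ry":0,"rz":0,"x":0,"y":0,"z":-0.0018,"claw":0.015}]' | grep -v rot
python3 - <<'E'
from h import *
i=eyes.snapshot('wrist');cv2.imwrite('pics/w18.png',i)
cv2.imwrite('pics/w18c.png',cv2.resize(i[200:260,210:340],(780,360),interpolation=cv2.INTER_CUBIC))
E
```

```text
clock: 28.18
ee_pos: [0.5078, 0.3009, 0.0337]
wrist_force: [0.4, 1.4, 2.2]
opening: 0.024
clock: 28.68
ee_pos: [0.5065, 0.301, 0.0337]
wrist_force: [2.3, 1.1, 3.7]
opening: 0.0237
```

View pics/w18c.png

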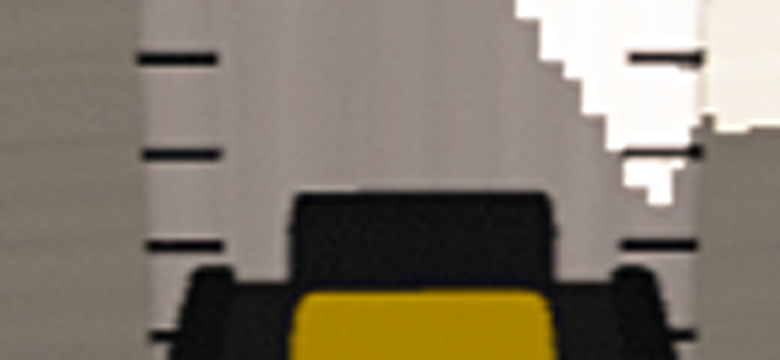

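```bash
python3 -m crank '[{"rx":0,"ry":0,"rz":0,"x":0,"y":0,"z":0.0008,"claw":0.015},{"rx":0,"ry":0,"rz":0,"x":0,"y":0,"z":0.001,"claw":0.05},{"rx":0,"ry":0,"rz":0,"x":0,"y":0,"z":0.001,"claw":0.05},{"rx":0,"ry":0,"rz":0,"x":0,"y":0,"z":0.001,"claw":0.05},{"rx":0,"ry":0,"rz":0,"x":-0.03,"y":0,"z":0.0,"claw":0.05},{"rx":0,"ry":0,"rz":0,"x":-0.08,"y":0,"z":0.0,"claw":0.05},{"rx":0,"ry":0,"rz":0,"x":-0.11,"y":0,"z":-0.02,"claw":0.05},{"rx":0,"ry":0,"rz":0,"x":-0.11,"y":0,"z":-0.04,"claw":0.05}]'|grep -v rot
python3 -m crank '[{"rx":0,"ry":0,"rz":0,"x":-0.03,"y":0,"z":0,"claw":0.05},{"rx":0,"ry":0,"rz":0,"x":-0.03,"y":0,"z":0,"claw":0.05},{"rx":0,"ry":0,"rz":0,"x":-0.03,"y":0,"z":0,"claw":0.05}]'|head -2
python3 - <<'E'
from h import *
i=eyes.snapshot('wrist');cv2.imwrite('pics/w19.png',i)
cv2.imwrite('pics/w19c.png',cv2.resize(i[150:270,220:340],(600,600),interpolation=cv2.INTER_CUBIC))
cv2.imwrite('pics/side19.png',eyes.snapshot('side')); t=eyes.snapshot('top');cv2.imwrite('pics/top19.png',t)
E
```

```text
clock: 29.72
ee_pos: [0.4667, 0.3044, 0.1458]
wrist_force: [-0.6, 0.5, -0.1]
opening: 0.0497
clock: 30.1
ee_pos: [0.4654, 0.3032, 0.1722]
```

View pics/w19c.png

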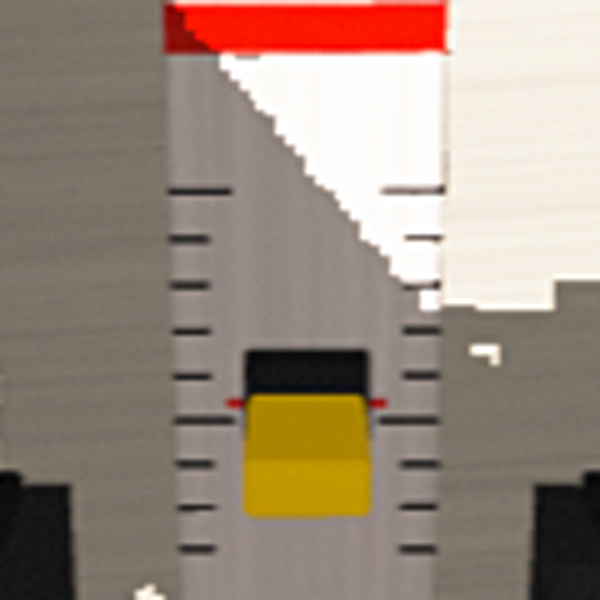

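View pics/top19.png

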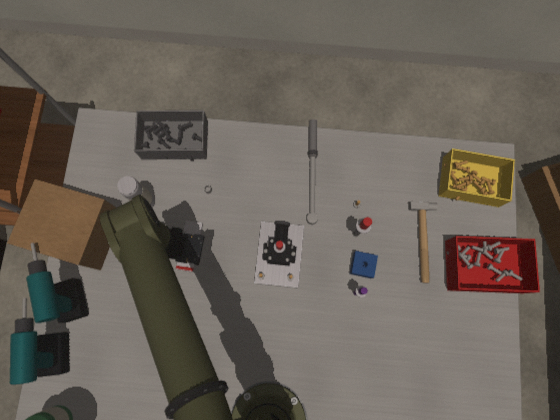

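View pics/side19.png

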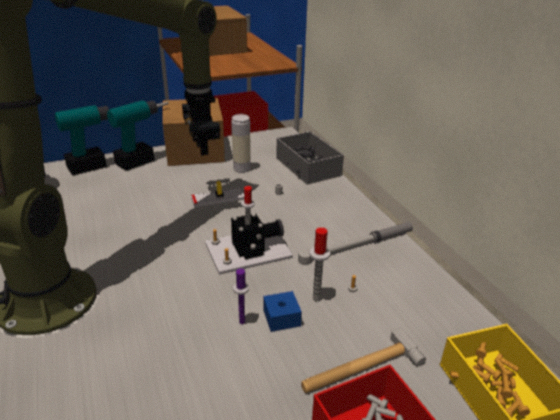

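The red line (y = 403) sits between the 40 tick (376) and the 50 tick (420), about 46.2 mm. The rod is standing in the bore and everything else looks unmoved. Handing in.

```bash
python3 -c "
from workcell import r
print(r.sense()['wrist_force'],r.sense()['clock']); print(r.hand_in())"
```

```text
[ 0.27977038 -0.49691129 -0.49057281] 30.25
the job is handed in; nothing more can be done
None
```

The rod is home on the end stop and standing in the bore by itself. The cursor is set to about 46.2 mm. I handed the job in at 30.3 s, with the gripper open and touching nothing.

- **Push:** I held it at about 15 N for over a second. No force reading went above about 16 N, though force was only read at the end of each move.
- **Depth reading:** My checks did not fully agree.

| Check | Depth (mm) |
|---|---|
| Hand height at release | 47.0 |
| Light touch (about 3 N) on top of the grip | 46.7 |
| Black rings, two tilted wrist views | 44.7 and 45.3–45.8 |
| Top and side cameras together | about 48 |

- **Estimate:** The rod leans slightly in the bore, which explains part of the spread. I took about 46.6 mm.
- **Cursor:** It first read about 47.4 mm, so I moved it back. The last wrist picture shows 46.1–46.2 mm, about 0.4 mm under my estimate.
- **Everything else:** In the last top and side pictures the bystanders and look-alikes had not visibly moved.

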